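# Lever open the workshop case and pack it

### The job

Take the palette knife from its board and lever the small wooden case open with the blade under the lid's lip, swinging the lid right up; lay the knife flat on its board again. Pack all the squat capped paint bottles, square hand stamps and the sanding block that are on the table into the case, standing upright side by side on its floor, then shut the lid completely. Leave the stones, tape, wire spool, glue bottle and skull where they are.

Things in the scene. Friction and masses are not known exactly. Their poses are not given: they have to be found in the camera images.
- case: Small wooden case fixed to the table, 118 mm (its x) by 170 mm (y), 90 mm high when shut. Origin at the centre of its underside; hinge along its +x side, front with the lip at -x. Its base is a tray: walls 6 mm thick and 46 mm high, floor 6 mm thick, inside 106 mm (x) by 158 mm (y). The lid is a hollow cap with 6 mm walls; shut, it leaves 78 mm clear height above the tray's floor.
- ledge (a point): Middle of the top of the wooden ledge fixed to the tray's front, 36 mm above the table. It is 60 mm wide and sticks out 14 mm, under the lid's lip; the 12 mm gap between them is too low for fingers and meant for a blade, which can go in 14 mm until it meets the front wall.
- lid (a joint): Lid angle in rad: 0 shut, grows as the front edge rises, stops at 1.75 (leaning back a little past upright). The hinge is stiff: the lid stays where it is left (about 3 N at the front edge moves it).
- lid_hinge (a point): Point on the hinge line, at mid-width of the case, 59 mm to the case's +x from its origin and 46 mm above the table. The axis runs along the case's y.
- lid_lip (a point): Middle of the underside of the lid's steel lip, moving with the lid. The lip is 44 mm wide, 5 mm thick and sticks out 14 mm from the lid's front face; this point is 125 mm from the hinge line, 48 mm above the table when shut. The lid's front face is 118 mm from the hinge line, its outer top 44 mm above the hinge line when shut.
- board: Dark wooden tool board fixed to the table, 260 mm (x) by 100 mm (y), 8 mm thick; origin at the centre of its underside. The palette knife starts on it.
- knife: Palette knife, 200 mm long, lying flat, about 80 g. Origin on its underside where handle meets blade; +x points along the blade to its tip. Wooden handle 105 mm long (x from -105 to 0 mm), 26 mm wide, 20 mm high; steel blade 95 mm long, 20 mm wide, 2.6 mm thick, its mid-plane 10 mm above the origin.
- knife_tip (a point): End of the knife's blade, at mid-width and mid-thickness.
- sander: Hand sanding block of wood: base 96 mm (x) by 46 mm (y), 28 mm high, on it a grip ridge 50 mm (x) by 24 mm (y) from 28 to 70 mm height. Origin at the centre of its underside, about 150 g. May be absent.
- bottle1: Squat round white paint bottle with a closed cap: body 46 mm across and 40 mm high, then a narrow round cap, 26 mm across, from 40 to 70 mm height. Origin at the centre of its underside. About 90 g. May be absent.
- stamp1: Wooden hand stamp: square base 46 by 46 mm, 30 mm high, then an 18 mm neck and a round knob, 26 mm across, from 40 to 70 mm height. Origin at the centre of its underside, x and y along the base's sides. About 80 g. May be absent.
- bottle2: Squat round white paint bottle with a closed cap: body 46 mm across and 40 mm high, then a narrow round cap, 26 mm across, from 40 to 70 mm height. Origin at the centre of its underside. About 90 g. May be absent.
- stamp2: Wooden hand stamp: square base 46 by 46 mm, 30 mm high, then an 18 mm neck and a round knob, 26 mm across, from 40 to 70 mm height. Origin at the centre of its underside, x and y along the base's sides. About 80 g. May be absent.
- stone1: Grey stone, 52 mm across, 32 mm high. Origin at the centre of its underside. It does not belong in the case: leave it where it stands.
- stone2: Pale stone, 46 mm across, 29 mm high. Origin at the centre of its underside. It does not belong in the case: leave it where it stands.
- tape: Roll of paper tape lying flat, 84 mm across, 24 mm high. Origin at the centre of its underside. It does not belong in the case: leave it where it stands.
- spool: Dark spool of wire standing on end, 90 mm across, 60 mm high. Origin at the centre of its underside. It does not belong in the case: leave it where it stands.
- glue: Tall white glue bottle, 60 mm across, 150 mm high. Origin at the centre of its underside. It does not belong in the case: leave it where it stands.
- skull: Small plaster skull ornament, 82 mm high. Origin at the centre of its underside. It does not belong in the case: leave it where it stands.
Not all that is in view belongs to the job. Of the things like the knife, leave any that is black or pink; of the rest the larger one is meant.

How it is judged:
By the outcome, as a careful person would: the job done as asked, in the order asked, and still so for the second after the job is handed in, with the robot touching nothing.
Of bottle1, bottle2, stamp1, stamp2, sander only 3 to 5 are there at a start; the rules pass over those that are not, and their reading is None.
At some moment in a run one of bottle1, bottle2, stamp1, stamp2, sander may be knocked a few centimetres aside while the robot is not near it.
It also fails if it takes over 210 s, if anything falls off the work surface, if the arm or the gripper's body presses on something with over 40 N, if the wrist force passes 120 N, or if a joint passes its speed limit or range.

### The arm

A 6-joint arm with a two-finger parallel gripper is mounted at the origin on the work surface. World frame = base frame: x ahead of the robot, y to its left, z up, the work surface at z = 0. Lengths are in m, angles in degrees, forces in N, time in s.
With the tool pointing down it reaches from about 0.4 to 0.825 m from the base axis. Payload 7 kg.
Tool frame: the origin (TCP) lies between the finger pads; the fingertips stand 22 mm ahead of it and the grasp point (between the pads) lies 3 mm ahead of it; z points along the fingers, y is the line along which they close (so a half turn about z gives the same grasp; the last joint's range is limited). The gripper opens to 88 mm and grips with 3 to 60 N. Pads are 19 mm wide; open, the fingers measure 130 mm over their backs; the gripper's body (78 mm by 193 mm) begins 47 mm behind the grasp point.
Start: joints at [-52.592, 20.546, 0.682, 0, -70.136, -16.507], TCP at [0.241, -0.631, 0.249] pointing down, gripper open.
Joint ranges: [-176.03, 176.03], [-82.01, 121.73], [-58.28, 71.71], [-173.87, 95.51], [-174.79, -0.11], [-173.66, 173.66]. Speed limits (degrees/s): [136.94, 136.94, 172.46, 180, 180, 180].

### API

Orientations are given as [roll, pitch, yaw] about the fixed x, y, z axes, in that order (R = Rz(yaw) Ry(pitch) Rx(roll)).
In Python, from plant import r, vision gives the robot as it stands.
- The arm moves only by the shell command python3 -m pendant 'ROWS' [FORCE]. ROWS is JSON, a list that holds one entry, the list of rows, each a list of 7 numbers: the shift along the tool's x, y, z scaled (see below), then the turn, a rotation vector about the tool's x, y, z scaled (see below), then the opening, from -1 (shut) to 1 (fully open). In form: [[[x, y, z, wx, wy, wz, fingers], ...]]. A call has exactly 8 rows; each row shifts and turns the commanded pose from where the row before left it, along the tool's axes as they then stand; what a row does not reach is not made up. The controller multiplies each number of a shift by 20 mm and each number of a turn by 4 degrees. A row lasts 1/10 s, in which the tool goes at most 50 mm and 8.59 degrees, less where a joint would pass 70% of its speed; a pose out of reach is approached as far as the arm can. A call with a number of a shift or a turn outside -1 to 1 is refused whole. A call with a gripper value outside its range is refused whole. The fingers move at their own pace and stop on an object; FORCE is the grip in N (left out, the last holds). Time passes only in rows, so rows that do not move let the fingers close, or fill a call up. It gives the time, the measured TCP pose, the force, the opening and the grip force at its end, in the units of the state.
- r.get_state(): the state, without advancing time (a new reading comes with each control period).
- vision.capture(name): name is "scene" or "top"; returns a dict with "frame" (400x640x3 uint8, blue, green, red), "depth" (400x640 float32, m along the optical axis (not along the pixel's ray), 0 where there is no reading), "camera_matrix" (3x3 intrinsics, pixels), "k1" (the pictures are not rectified: a ray, as slopes to the right and down, at radius r is drawn at 1 + k1 r^2 times it, then the intrinsics apply), "extrinsics" (4x4, takes a point from world to camera coordinates). Camera axes: x right, y up, looking along -z (the intrinsics and any distortion apply to the point x, -y, -z); pixel columns grow to the right and rows downward; lengths in m; the calibration is good to about 2 mm. A picture is of the moment at which its call begins.
- r.close_job(): hands the job in; it is judged then, once.
The state is a dict: "time_s": time; "joints": joint angles; "qd": joint speeds; "joint_torque": joint torques, N m; "tcp_pos": TCP position; "eef_rot": TCP orientation; "contact_force": force on the tool from outside, world axes, zero at the start; "moment": the same for the moment, N m; "gripper_width": finger opening in m; "gripper_force": force on a finger pad.
Only numpy, scipy, OpenCV 4.12 (cv2) and the standard library are available. Lean on these libraries where they do the work, as an engineer would, in place of code of your own. Each camera call takes 0.05 s, during which the arm holds its last target. There are 200 camera calls.

## Working session

There is one attempt and no reset: what is moved stays moved. The work goes in short steps, Python scripts to look and compute and a shell command to move; the robot and the scene stay as the last step left them, time stands still between calls to the robot, and variables do not carry over. Pictures are saved under pics/ and viewed, at most 14 in all, crops included, and the job is handed in when it is done.

```bash
ls; mkdir -p pics
python3 - <<'E'
from plant import r, vision
import cv2,numpy as np
for n in("scene","top"):
    c=vision.capture(n); cv2.imwrite(f"pics/{n}0.png",c["frame"]); np.savez(f"{n}0.npz",**c)
    print(n,c["camera_matrix"].tolist(),c["k1"],np.round(c["extrinsics"],4).tolist())
print(r.get_state())
E
```

```text
pics
scene [[377.9622478614998, 0.0, 321.62509962617247], [0.0, 377.9622478614998, 201.11324811741622], [0.0, 0.0, 1.0]] 0.0010550563193283777 [[0.6075, 0.7942, 0.01, -0.2517], [-0.4845, 0.3606, 0.797, 0.2129], [0.6294, -0.4891, 0.6039, -1.4308], [0.0, 0.0, 0.0, 1.0]]
top [[470.4809508342103, 0.0, 321.5935500217581], [0.0, 470.4809508342103, 199.4031569669505], [0.0, 0.0, 1.0]] -0.1300696404431677 [[0.0056, -1.0, -0.0008, -0.0629], [0.9954, 0.0055, 0.0954, -0.5049], [-0.0954, -0.0014, 0.9954, -1.4865], [0.0, 0.0, 0.0, 1.0]]
{'time_s': 0.1, 'joints': array([-5.25912582e+01,  2.05870981e+01,  6.38825801e-01, -1.54981733e-02,
       -7.01365388e+01, -1.65080432e+01]), 'qd': array([ 0.0340654 , -0.12168011,  0.03553091,  0.05910516,  0.02494747,
       -0.01796468]), 'joint_torque': array([-4.57777533e-04, -5.84163988e+01,  2.93755835e+01,  7.01553404e+00,
        1.02337101e-02, -6.09327731e-05]), 'tcp_pos': array([ 0.24063847, -0.63021514,  0.24772453]), 'eef_rot': array([ 1.79914545e+02, -1.01314637e-02, -1.59104571e+02]), 'contact_force': array([-0.54761054, -0.54487509,  0.11349222]), 'moment': array([-0.02766172, -0.00726016, -0.04548031]), 'gripper_force': 0.0, 'gripper_width': 0.08755492659501138}
```

View pics/scene0.png

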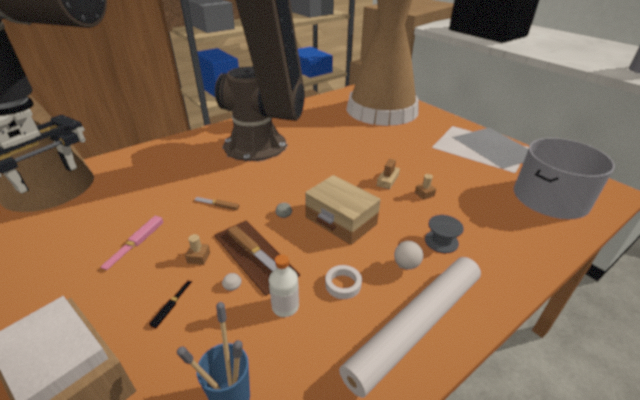

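View pics/top0.png

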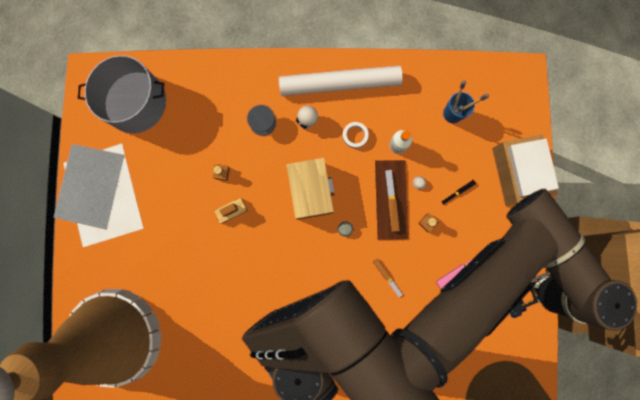

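Top view: case at (310,188) with lip to the right at (331,186). The knife is on its board at (391,200) with the blade upward, i.e. world +x. Sander is at (231,210), stamps at (221,172) and (430,222), and no bottles are evident. Next I'll measure with depth.

```bash
cat > h.py <<'E'
import numpy as np, cv2
from plant import r, vision
def norm(c,uv):
    K=np.array(c["camera_matrix"]);k=float(c["k1"])
    d=(np.asarray(uv,float)-[K[0,2],K[1,2]])/[K[0,0],K[1,1]]
    u=d.copy()
    for _ in range(8): u=d/(1+k*(u**2).sum(-1,keepdims=True))
    return u
def ray(c,uv):
    u=norm(c,uv);E=np.array(c["extrinsics"])
    d=np.concatenate([u[...,:1],-u[...,1:],-np.ones_like(u[...,:1])],-1)
    return -E[:3,:3].T@E[:3,3], d@E[:3,:3]
def onz(c,uv,z):
    o,d=ray(c,uv); return o+d*((np.asarray(z)-o[2])/d[...,2])[...,None]
def cloud(c):
    v,u=np.mgrid[:400,:640]; o,d=ray(c,np.stack([u,v],-1).astype(float))
    return o+d*np.array(c["depth"])[...,None]   # d has unit axial component
def proj(c,P):
    E=np.array(c["extrinsics"]);K=np.array(c["camera_matrix"]);q=E[:3,:3]@np.asarray(P)+E[:3,3]
    s=np.array([q[0],-q[1]])/-q[2]; s=s*(1+float(c["k1"])*(s@s)); return s*[K[0,0],K[1,1]]+[K[0,2],K[1,2]]
def blobs(c,mask,z=None,amin=20):
    P=cloud(c);n,l,st,ce=cv2.connectedComponentsWithStats(mask.astype(np.uint8))
    for i in range(1,n):
        if st[i,4]<amin: continue
        m=l==i; vu=np.argwhere(m); pz=P[m][:,2]; zz=np.percentile(pz,90) if z is None else z
        Q=onz(c,vu[:,::-1].astype(float),np.full(len(vu),zz))[:,:2]
        rc=cv2.minAreaRect((Q*1000).astype(np.float32))
        print("px",ce[i].round(1),"n",st[i,4],"z50/90 %.3f %.3f"%(np.median(pz),np.percentile(pz,90)),"rect",np.round(rc[0],1),np.round(rc[1],1),round(rc[2],1))
def shot(n,name=None,crop=None,s=3):
    c=vision.capture(n)
    if name:
        f=c["frame"]
        if crop: x0,y0,x1,y1=crop; f=cv2.resize(f[y0:y1,x0:x1],None,fx=s,fy=s,interpolation=cv2.INTER_CUBIC)
        cv2.imwrite(f"pics/{name}.png",f)
    return c
E
python3 - <<'E'
from h import *
c=dict(np.load("top0.npz"));P=cloud(c)
print("valid",(c["depth"]>0).mean(), P[150,250],P[250,330])
m=(P[...,2]>0.012)&(c["depth"]>0); m[250:]=0; m[:,500:]=0; m[:,:200]=0
blobs(c,m)
print('top slices 40-70')
blobs(c,m&(P[...,2]>0.05),amin=8)
f=c["frame"].astype(int); 
b=(f.sum(-1)<260)&(P[...,2]<0.02)&(P[...,2]>0.003); b[250:]=0;b[:,:370]=0;b[:,:]&=np.arange(640)[None]<412;print("board");blobs(c,b,0.008)
crop=c["frame"][130:270,200:460];cv2.imwrite("pics/c1.png",cv2.resize(crop,None,fx=3,fy=3,interpolation=cv2.INTER_CUBIC))
E
```

```text
valid 0.995890625 [ 0.67120542  0.17845275 -0.00333346] [ 0.34324429 -0.08822692 -0.00489329]
px [339.6  80.3] n 2424 z50/90 0.058 0.065 rect [ 888.9 -118.8] [ 68.  400.2] 5.9
px [460.6 104.8] n 767 z50/90 0.090 0.187 rect [ 775.4 -482. ] [ 92.2 141.8] 55.7
px [260.3 117.8] n 562 z50/90 0.059 0.063 rect [762.3 138.5] [85.9 83.6] 1.2
px [306.6 116.2] n 389 z50/90 0.069 0.080 rect [763.7 -10.1] [66.4 72.3] 44.4
px [355.2 134.3] n 284 z50/90 0.023 0.027 rect [ 718.2 -169.4] [81.6 83.5] 90.0
px [400.5 141.1] n 383 z50/90 0.100 0.147 rect [ 670.2 -297.1] [56.5 77.1] 56.4
px [497.4 154.4] n 98 z50/90 0.034 0.059 rect [ 641.5 -623.9] [16.8 88.7] 87.7
px [310.1 188.3] n 2218 z50/90 0.089 0.093 rect [534.1 -28.6] [174.6 129.7] 10.1
px [220.8 171.6] n 223 z50/90 0.030 0.069 rect [586.9 258.2] [50.  45.9] 82.0
px [392.  203.3] n 476 z50/90 0.023 0.030 rect [ 501.4 -286.7] [201.4  37.3] 3.4
px [418.9 182.3] n 124 z50/90 0.022 0.029 rect [ 561.4 -374.4] [38.8 39.7] 44.8
px [466.3 186.3] n 57 z50/90 0.014 0.020 rect [ 550.4 -532. ] [15.4 68.5] 29.3
px [230.2 210.5] n 436 z50/90 0.029 0.069 rect [4
[... 542 characters left out ...]
 356 z50/90 0.070 0.080 rect [765.9 -12.1] [65.6 68.2] 49.9
px [401.4 140.1] n 332 z50/90 0.102 0.149 rect [ 673.7 -298.9] [57.5 61.9] 89.2
px [498.4 147.5] n 18 z50/90 0.059 0.069 rect [ 670.1 -626. ] [ 6.7 26.2] 87.5
px [309.8 188. ] n 2158 z50/90 0.089 0.093 rect [535.1 -28.4] [172.5 129.7] 10.1
px [218.  169.8] n 61 z50/90 0.068 0.072 rect [591.8 266.7] [25.5 25.8] 0.1
px [227.8 209.7] n 129 z50/90 0.069 0.073 rect [466.4 231.7] [26.8 47.7] 26.9
px [431.1 221.8] n 63 z50/90 0.068 0.072 rect [ 431.8 -401.5] [25.3 25.1] 89.3
px [492.7 245.3] n 126 z50/90 0.653 0.672 rect [ 362.2 -373.9] [30.9 18.4] 89.7
board
px [391.1 199.8] n 1745 z50/90 0.008 0.012 rect [ 508.1 -287.4] [259.2 102.2] 1.3
```

View pics/c1.png

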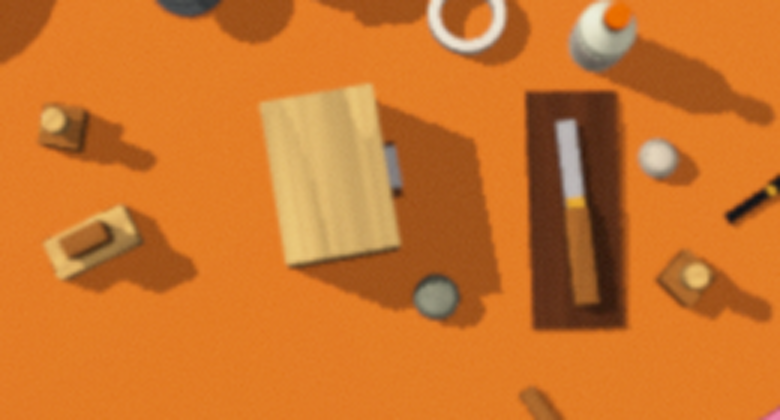

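Crop: only three items to pack, namely stamp A at (64,127), stamp B at (686,278) and the sander at (92,243). Knife runs from handle end (587,303) to tip (567,121). I'll refine the knife and case, and write a move calculator.

```bash
cat >> h.py <<'E'
def go(x,y,z,yaw,s=None):
    "units for: all shifts first (present axes), then turn"
    from scipy.spatial.transform import Rotation as Ro
    s=s or r.get_state(); R=Ro.from_euler("xyz",s["eef_rot"],degrees=True)
    d=R.inv().apply(np.array([x,y,z])-s["tcp_pos"])/0.02
    T=min((Ro.from_euler("xyz",[180,0,yaw+k],degrees=True) for k in(0,)),key=lambda q:(R.inv()*q).magnitude())
    w=np.degrees((R.inv()*T).as_rotvec())/4
    print("shift units",d.round(2),"turn units",w.round(2),"| now",s["tcp_pos"].round(4),s["eef_rot"].round(1),"t",round(s["time_s"],1))
E
python3 - <<'E'
from h import *
c=dict(np.load("top0.npz"));P=cloud(c);f=c["frame"].astype(int);hsv=cv2.cvtColor(c["frame"],cv2.COLOR_BGR2HSV)
print("lidtop");m=(P[...,2]>0.08)&(P[...,2]<.1);m[:130]=0;m[250:]=0;m[:,:280]=0;m[:,345:]=0;blobs(c,m,0.09)
box=np.zeros((400,640),bool);box[165:240,380:402]=1
bl=box&(hsv[...,1]<70)&(hsv[...,2]>110);print("blade");blobs(c,bl,0.018)
ha=box&(hsv[...,1]>100)&(hsv[...,2]>115);print("handle");blobs(c,ha,0.026)
for p in((585.5,302),(567,121),(575,202)):print(onz(c,np.array([p[0]/3+199.7,p[1]/3+129.7]),0.018 if p[1]<200 else .028).round(4))
go(.49,-.285,.12,-175)
E
```

```text
lidtop
px [309.3 187.7] n 2090 z50/90 0.089 0.093 rect [535.4 -22.1] [170.7 117.7] 10.1
blade
px [389.3 182.3] n 181 z50/90 0.018 0.022 rect [ 562.6 -279.6] [82.5 23.1] 5.8
handle
px [392.9 213.2] n 292 z50/90 0.027 0.031 rect [ 462.7 -289.1] [115.   26.7] 6.0
px [390.5 239. ] n 22 z50/90 0.007 0.009 rect [ 379.3 -280.8] [ 0.  67.4] 0.1
[ 0.4068 -0.2947  0.028 ]
[ 0.603  -0.2778  0.018 ]
[ 0.5137 -0.2842  0.028 ]
shift units [-17.81  11.67   6.4 ] turn units [ 0.02 -0.01  3.97] | now [ 0.2406 -0.6302  0.2477] [ 179.9   -0.  -159.1] t 0.1
```

```bash
R='[-0.74,0.48,0,0,0,0,1]'; 
python3 -m pendant '[[[-0.74,0.48,0,0,0,0,1],[-0.74,0.48,0,0,0,0,1],[-0.74,0.48,0,0,0,0,1],[-0.74,0.48,0,0,0,0,1],[-0.74,0.48,0,0,0,0,1],[-0.74,0.48,0,0,0,0,1],[-0.74,0.48,0,0,0,0,1],[-0.74,0.48,0,0,0,0,1]]]' 
python3 -m pendant '[[[-0.74,0.48,0,0,0,0,1],[-0.74,0.48,0,0,0,0,1],[-0.74,0.48,0,0,0,0,1],[-0.74,0.48,0,0,0,0,1],[-0.74,0.48,0,0,0,0,1],[-0.74,0.48,0,0,0,0,1],[-0.74,0.48,0,0,0,0,1],[-0.74,0.48,0,0,0,0,1]]]' 
python3 -m pendant '[[[-0.74,0.48,0,0,0,0.5,1],[-0.74,0.48,0,0,0,0.5,1],[-0.74,0.48,0,0,0,0.5,1],[-0.74,0.48,0,0,0,0.5,1],[-0.74,0.48,0,0,0,0.5,1],[-0.74,0.48,0,0,0,0.5,1],[-0.74,0.48,0,0,0,0.5,1],[-0.74,0.48,0,0,0,0.5,1]]]' 
python3 -c "
from h import *
go(.495,-.286,.1,-174.2)"
```

```text
time_s: 0.9
tcp_pos: [0.3249, -0.5153, 0.2487]
eef_rot: [-180.0, 0.0, -159.1]
contact_force: [-0.3, -0.4, 0.0]
gripper_width: 0.0875
gripper_force: 0.0
time_s: 1.7
tcp_pos: [0.4079, -0.4012, 0.2486]
eef_rot: [-180.0, 0.0, -159.1]
contact_force: [0.2, -0.3, -0.1]
gripper_width: 0.0877
gripper_force: 0.0
time_s: 2.5
tcp_pos: [0.504, -0.2985, 0.2487]
eef_rot: [-180.0, 0.0, -175.2]
contact_force: [-0.1, -0.8, -0.0]
gripper_width: 0.0877
gripper_force: 0.0
shift units [0.4  0.66 7.43] turn units [-0.    0.   -0.24] | now [ 0.504  -0.2985  0.2487] [-180.     0.  -175.2] t 2.5
```

```bash
python3 -m pendant '[[[0.2,0.35,0.9,0,0,-0.12,1],[0.2,0.35,0.9,0,0,-0.12,1],[0,0,0.9,0,0,0,0.6],[0,0,0.9,0,0,0,0.2],[0,0,0.9,0,0,0,0.2],[0,0,0.9,0,0,0,0.2],[0,0,0.9,0,0,0,0.2],[0,0,0.9,0,0,0,0.2]]]' 
python3 -c "
from h import *
go(.495,-.286,.032,-174.2)"
```

```text
time_s: 3.3
tcp_pos: [0.4944, -0.2859, 0.1041]
eef_rot: [-180.0, 0.0, -174.1]
contact_force: [-0.0, -1.0, 0.1]
gripper_width: 0.0531
gripper_force: 0.0
shift units [-0.03 -0.01  3.6 ] turn units [-0.    0.01  0.02] | now [ 0.4944 -0.2859  0.1041] [-180.     0.  -174.1] t 3.3
```

```bash
python3 -m pendant '[[[0,0,0.6,0,0,0,0.2],[0,0,0.6,0,0,0,0.2],[0,0,0.6,0,0,0,0.2],[0,0,0.6,0,0,0,0.2],[0,0,0.6,0,0,0,0.2],[0,0,0.4,0,0,0,0.2],[0,0,0.15,0,0,0,0.2],[0,0,0,0,0,0,0.2]]]' 60
python3 -m pendant '[[[0,0,0,0,0,0,-1],[0,0,0,0,0,0,-1],[0,0,0,0,0,0,-1],[0,0,0,0,0,0,-1],[0,0,0,0,0,0,-1],[0,0,0,0,0,0,-1],[0,0,0,0,0,0,-1],[0,0,0,0,0,0,-1]]]' 60
python3 -m pendant '[[[0,0,-0.5,0,0,0,-1],[0,0,-0.9,0,0,0,-1],[0,0,-0.9,0,0,0,-1],[0,0,-0.9,0,0,0,-1],[0,0,-0.9,0,0,0,-1],[0,0,-0.9,0,0,0,-1],[0,0,-0.9,0,0,0,-1],[0,0,-0.9,0,0,0,-1]]]' 60
python3 -c "
from h import *
go(.56,-.21,.18,-80)"
```

```text
time_s: 4.1
tcp_pos: [0.494, -0.2867, 0.0331]
eef_rot: [180.0, -0.0, -174.1]
contact_force: [0.5, 0.2, -0.2]
gripper_width: 0.0524
gripper_force: 0.0
time_s: 4.9
tcp_pos: [0.4944, -0.2868, 0.0339]
eef_rot: [-180.0, 0.0, -174.1]
contact_force: [-0.6, 0.3, 5.2]
gripper_width: 0.0255
gripper_force: 59.9
time_s: 5.7
tcp_pos: [0.4937, -0.2866, 0.1706]
eef_rot: [180.0, -0.0, -174.1]
contact_force: [0.3, -0.2, -1.0]
gripper_width: 0.0254
gripper_force: 59.9
shift units [-3.69  3.47 -0.47] turn units [ 1.000e-02  0.000e+00 -2.354e+01] | now [ 0.4937 -0.2866  0.1706] [ 180.    -0.  -174.1] t 5.7
```

```bash
python3 -m pendant '[[[-0.5,0.4,-0.2,0,0,-0.9,-1],[-0.5,0.4,-0.2,0,0,-0.9,-1],[-0.5,0.4,-0.2,0,0,-0.9,-1],[-0.5,0.4,-0.2,0,0,-0.9,-1],[-0.5,0.4,-0.2,0,0,-0.9,-1],[-0.5,0.4,-0.2,0,0,-0.9,-1],[0,0,0,0,0,-0.9,-1],[0,0,0,0,0,-0.9,-1]]]' 60
python3 -m pendant '[[[0,0,0,0,0,-0.9,-1],[0,0,0,0,0,-0.9,-1],[0,0,0,0,0,-0.9,-1],[0,0,0,0,0,-0.9,-1],[0,0,0,0,0,-0.9,-1],[0,0,0,0,0,-0.9,-1],[0,0,0,0,0,-0.9,-1],[0,0,0,0,0,-0.9,-1]]]'
python3 -m pendant '[[[0,0,0,0,0,-0.9,-1],[0,0,0,0,0,-0.9,-1],[0,0,0,0,0,-0.9,-1],[0,0,0,0,0,-0.9,-1],[0,0,0,0,0,-0.9,-1],[0,0,0,0,0,-0.9,-1],[0,0,0,0,0,-0.9,-1],[0,0,0,0,0,-0.9,-1]]]'
python3 -c "
from h import *
go(.5696,-.2141,.1,-79.9)
shot('scene','s1',(200,120,400,260),4)"
```

```text
time_s: 6.5
tcp_pos: [0.5395, -0.2247, 0.1939]
eef_rot: [180.0, 0.0, -145.2]
contact_force: [-1.0, -0.0, -0.8]
gripper_width: 0.0256
gripper_force: 59.9
time_s: 7.3
tcp_pos: [0.5391, -0.2252, 0.1937]
eef_rot: [180.0, 0.0, -116.4]
contact_force: [-0.0, -0.2, -0.5]
gripper_width: 0.0256
gripper_force: 59.9
time_s: 8.1
tcp_pos: [0.5391, -0.2252, 0.1937]
eef_rot: [180.0, 0.0, -87.6]
contact_force: [-0.1, -0.2, -0.7]
gripper_width: 0.0252
gripper_force: 59.9
shift units [-0.49 -1.55  4.68] turn units [ 0.01  0.01 -1.93] | now [ 0.5391 -0.2252  0.1937] [180.    0.  -87.6] t 8.1
```

View pics/s1.png

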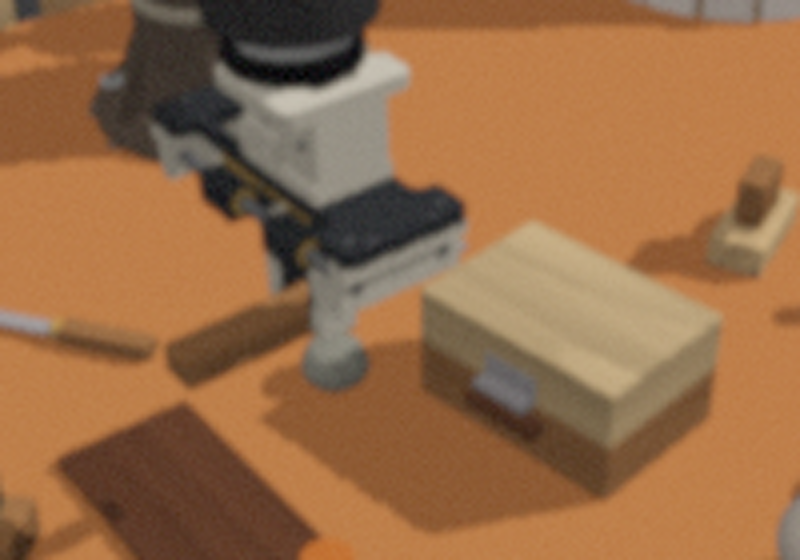

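The lid is shut with its lip at about (505,375) in the crop. The knife is held with its handle out to (180,360); the blade is hidden behind the gripper.

```bash
python3 -m pendant '[[[-0.12,-0.39,0.9,0,0,0,-1],[-0.12,-0.39,0.9,0,0,0,-1],[-0.12,-0.39,0.9,0,0,0,-1],[-0.12,-0.39,0.9,0,0,0,-1],[0,0,0.9,0,0,-0.65,-1],[0,0,0,0,0,-0.65,-1],[0,0,0,0,0,-0.65,-1],[0,0,0,0,0,0,-1]]]' 60
python3 - <<'E'
from h import *
go(.5696,-.2141,.058,-79.9)
s=r.get_state();p=s["tcp_pos"];y=np.radians(s["eef_rot"][2]);t=np.array([np.cos(y),np.sin(y),0])
c=shot('top','t1',(220,120,420,260),4);tip=p-t*.110+[0,0,-.016];tail=p+t*.09+[0,0,-.016]
for q in(tip,tail):print(((proj(c,q)-[220,120])*4).round(0))
E
```

```text
time_s: 8.95
tcp_pos: [0.5702, -0.2144, 0.1034]
eef_rot: [180.0, 0.0, -80.0]
contact_force: [0.1, 0.2, -1.2]
gripper_width: 0.0257
gripper_force: 59.9
shift units [-0.02  0.02  2.27] turn units [ 0.01  0.   -0.02] | now [ 0.5702 -0.2144  0.1034] [180.   0. -80.] t 8.9
[466. 251.]
[720. 208.]
```

View pics/t1.png

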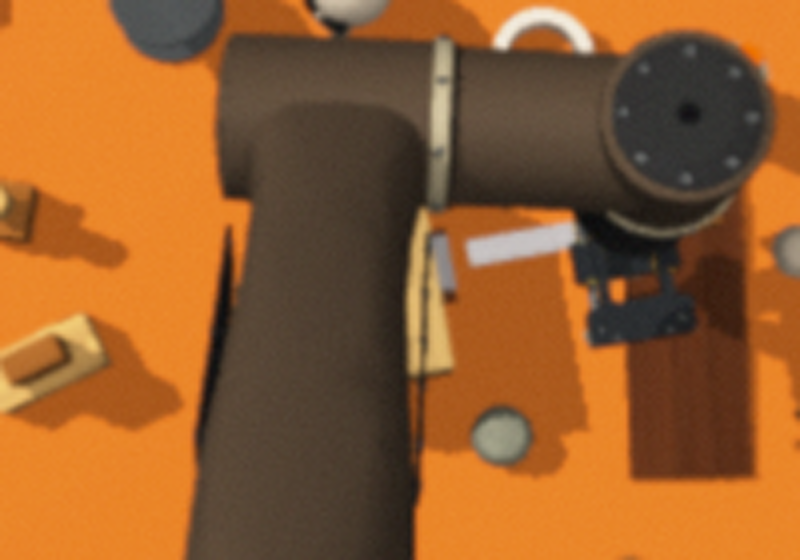

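Top crop: the blade tip is at (470,252), the prediction was (466,251), and it lines up with the lip at (444,264). Lowering, then sliding in.

```bash
python3 -m pendant '[[[0,0,0.5,0,0,0,-1],[0,0,0.5,0,0,0,-1],[0,0,0.5,0,0,0,-1],[0,0,0.5,0,0,0,-1],[0,0,0.27,0,0,0,-1],[0,0,0,0,0,0,-1],[0,0,0,0,0,0,-1],[0,0,0,0,0,0,-1]]]' 60
python3 -m pendant '[[[-0.2,0,0,0,0,0,-1],[-0.2,0,0,0,0,0,-1],[-0.2,0,0,0,0,0,-1],[-0.2,0,0,0,0,0,-1],[-0.2,0,0,0,0,0,-1],[-0.1,0,0,0,0,0,-1],[0,0,0,0,0,0,-1],[0,0,0,0,0,0,-1]]]' 60
python3 - <<'E'
from h import *
go(.5696,-.2141,.058,-79.9);shot('scene','s2',(240,140,400,260),5)
E
```

```text
time_s: 9.8
tcp_pos: [0.5707, -0.2145, 0.0586]
eef_rot: [-180.0, -0.0, -79.9]
contact_force: [0.1, -0.2, -0.8]
gripper_width: 0.0256
gripper_force: 59.9
time_s: 10.6
tcp_pos: [0.5666, -0.1928, 0.0582]
eef_rot: [-180.0, -0.0, -79.9]
contact_force: [0.5, 0.7, -0.1]
gripper_width: 0.0251
gripper_force: 59.9
shift units [1.08 0.04 0.01] turn units [-0.   -0.   -0.01] | now [ 0.5666 -0.1928  0.0582] [-180.    -0.   -79.9] t 10.6
```

View pics/s2.png

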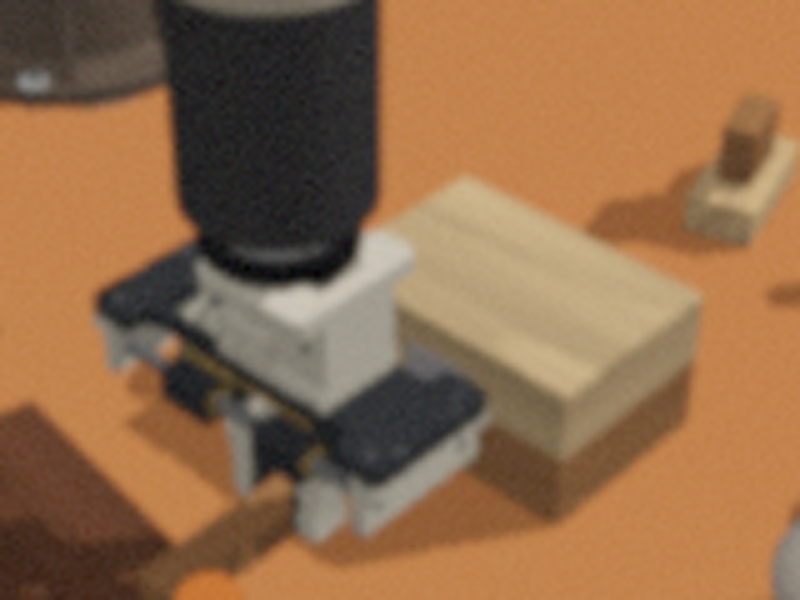

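```bash
python3 -m pendant '[[[0,0,-0.2,0,0,0,-1],[0,0,-0.2,0,0,0,-1],[0,0,-0.2,0,0,0,-1],[0,0,-0.2,0,0,0,-1],[0,0,-0.2,0,0,0,-1],[0,0,-0.2,0,0,0,-1],[0,0,-0.1,0,0,0,-1],[0,0,0,0,0,0,-1]]]' 60
python3 - <<'E'
from h import *
go(.5696,-.2141,.058,-79.9);shot('scene','s3',(240,140,400,260),5)
E
```

```text
time_s: 11.45
tcp_pos: [0.5667, -0.1928, 0.0846]
eef_rot: [-180.0, -0.0, -79.9]
contact_force: [-0.7, 1.2, -2.9]
gripper_width: 0.0255
gripper_force: 59.9
shift units [1.07 0.04 1.33] turn units [-0.01 -0.   -0.01] | now [ 0.5667 -0.1928  0.0846] [-180.    -0.   -79.9] t 11.4
```

View pics/s3.png

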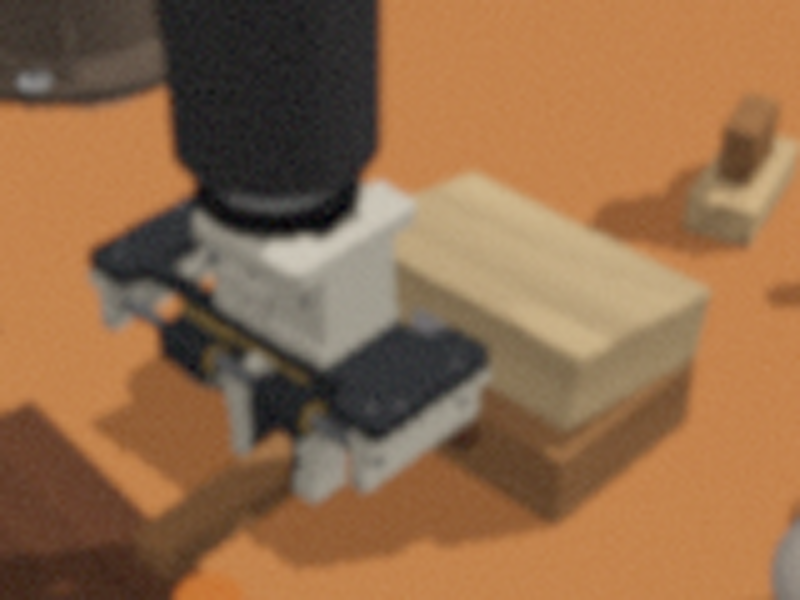

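Lid is up about 10° with the blade beneath it. Next I drop slightly, slip the blade further under the rim, and lift along the arc.

```bash
python3 -m pendant '[[[0,0,0.2,0,0,0,-1],[0,0,0.25,0,0,0,-1],[-0.25,0,0,0,0,0,-1],[-0.25,0,0,0,0,0,-1],[-0.25,0,0,0,0,0,-1],[-0.25,0,0,0,0,0,-1],[-0.1,0,0,0,0,0,-1],[0,0,0,0,0,0,-1]]]' 60
python3 -m pendant '[[[-0.06,0,-0.27,0,0,0,-1],[-0.06,0,-0.27,0,0,0,-1],[-0.06,0,-0.27,0,0,0,-1],[-0.06,0,-0.27,0,0,0,-1],[-0.06,0,-0.27,0,0,0,-1],[-0.06,0,-0.27,0,0,0,-1],[-0.06,0,-0.27,0,0,0,-1],[-0.06,0,-0.27,0,0,0,-1]]]' 60
python3 - <<'E'
from h import *
go(.5696,-.2141,.058,-79.9);shot('scene','s4',(240,140,400,260),5)
E
```

```text
time_s: 12.3
tcp_pos: [0.5628, -0.1707, 0.0754]
eef_rot: [-180.0, -0.0, -79.9]
contact_force: [0.4, 0.6, -0.9]
gripper_width: 0.0254
gripper_force: 59.9
time_s: 13.1
tcp_pos: [0.5609, -0.1614, 0.1187]
eef_rot: [180.0, 0.0, -79.9]
contact_force: [-0.9, 3.2, -5.7]
gripper_width: 0.0257
gripper_force: 59.9
shift units [2.67 0.03 3.04] turn units [ 0.    0.   -0.01] | now [ 0.5609 -0.1614  0.1187] [180.    0.  -79.9] t 13.1
```

View pics/s4.png

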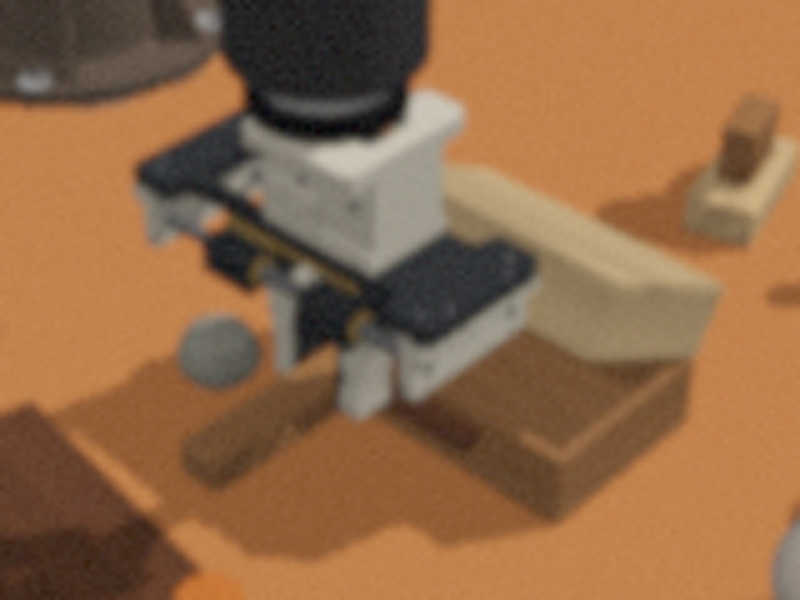

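```bash
python3 -m pendant '[[[-0.2,0,-0.27,0,0,0,-1],[-0.2,0,-0.27,0,0,0,-1],[-0.2,0,-0.27,0,0,0,-1],[-0.27,0,-0.23,0,0,0,-1],[-0.27,0,-0.23,0,0,0,-1],[-0.27,0,-0.23,0,0,0,-1],[-0.4,0,-0.2,0,0,0,-1],[-0.4,0,-0.2,0,0,0,-1]]]' 60
python3 -m pendant '[[[-0.3,0,0,0,0,0,-1],[-0.3,0,0,0,0,0,-1],[-0.3,0,0,0,0,0,-1],[-0.3,0,0,0,0,0,-1],[-0.3,0,0,0,0,0,-1],[-0.3,0,0,0,0,0,-1],[-0.3,0,0,0,0,0,-1],[-0.3,0,0,0,0,0,-1]]]' 60
python3 - <<'E'
from h import *
go(.5696,-.2141,.058,-79.9);shot('scene','s5',(240,140,400,260),5)
E
```

```text
time_s: 13.95
tcp_pos: [0.5531, -0.1175, 0.1567]
eef_rot: [180.0, 0.0, -79.9]
contact_force: [0.3, -1.4, -4.0]
gripper_width: 0.0256
gripper_force: 59.9
time_s: 14.75
tcp_pos: [0.5449, -0.0706, 0.1564]
eef_rot: [-180.0, -0.0, -79.9]
contact_force: [0.5, -3.3, -0.7]
gripper_width: 0.0256
gripper_force: 59.9
shift units [7.28 0.04 4.92] turn units [-0.   -0.   -0.01] | now [ 0.5449 -0.0706  0.1564] [-180.    -0.   -79.9] t 14.8
```

View pics/s5.png

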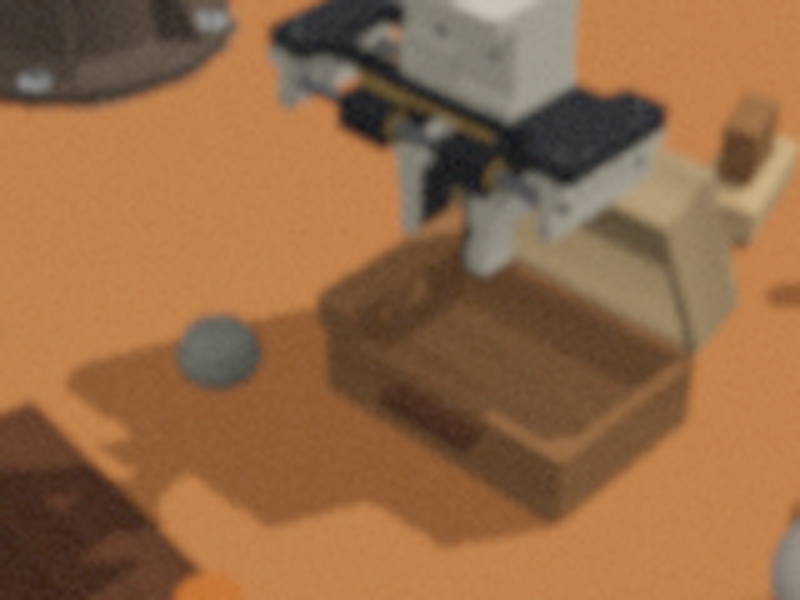

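Lid is near 75–80°; the blade is pushing its inside. Push on to the stop.

```bash
python3 -m pendant '[[[-0.33,0,0,0,0,0,-1],[-0.33,0,0,0,0,0,-1],[-0.33,0,0,0,0,0,-1],[-0.33,0,0,0,0,0,-1],[-0.33,0,0,0,0,0,-1],[-0.33,0,0,0,0,0,-1],[-0.33,0,0,0,0,0,-1],[-0.3,0,0,0,0,0,-1]]]' 60
python3 -m pendant '[[[-0.08,0,0,0,0,0,-1],[-0.08,0,0,0,0,0,-1],[0,0,0,0,0,0,-1],[0,0,0,0,0,0,-1],[0,0,0,0,0,0,-1],[0,0,0,0,0,0,-1],[0,0,0,0,0,0,-1],[0,0,0,0,0,0,-1]]]' 60
python3 - <<'E'
from h import *
go(.5696,-.2141,.058,-79.9);shot('scene','s6',(240,140,400,260),5)
E
```

```text
time_s: 15.6
tcp_pos: [0.5357, -0.0189, 0.1565]
eef_rot: [-180.0, 0.0, -79.9]
contact_force: [0.6, -2.9, -1.7]
gripper_width: 0.0256
gripper_force: 59.9
time_s: 16.4
tcp_pos: [0.5354, -0.0172, 0.1566]
eef_rot: [180.0, -0.1, -79.9]
contact_force: [1.4, -6.6, -1.1]
gripper_width: 0.0256
gripper_force: 59.9
shift units [9.99 0.03 4.94] turn units [ 0.   -0.02 -0.01] | now [ 0.5354 -0.0172  0.1566] [ 1.80e+02 -1.00e-01 -7.99e+01] t 16.4
```

```bash
python3 -m pendant '[[[0.8,0,0,0,0,0,-1],[0.9,0,0,0,0,0,-1],[0.9,0,0,0,0,0,-1],[0.9,0,0,0,0,0,-1],[0.9,0,-0.3,0,0,0,-1],[0.9,0,-0.3,0,0,0,-1],[0.9,0,-0.3,0,0,0,-1],[0.9,0,-0.3,0,0,0,-1]]]' 60
python3 -m pendant '[[[0.9,0,0,0,0,0,-1],[0.9,0,0,0,0,0,-1],[0.9,0,0,0,0,0,-1],[0.4,0,0,0,0,0.9,-1],[0,0,0,0,0,0.95,-1],[0,0,0,0,0,0.95,-1],[0,0,0,0,0,0.95,-1],[0,0,0,0,0,0.95,-1]]]' 60
python3 -m pendant '[[[0,0,0,0,0,0.95,-1],[0,0,0,0,0,0.95,-1],[0,0,0,0,0,0.95,-1],[0,0,0,0,0,0.95,-1],[0,0,0,0,0,0.95,-1],[0,0,0,0,0,0.95,-1],[0,0,0,0,0,0.95,-1],[0,0,0,0,0,0.95,-1]]]' 60
python3 -m pendant '[[[0,0,0,0,0,0.95,-1],[0,0,0,0,0,0.95,-1],[0,0,0,0,0,0.95,-1],[0,0,0,0,0,0.95,-1],[0,0,0,0,0,0.95,-1],[0,0,0,0,0,0.95,-1],[0,0,0,0,0,0.95,-1],[0,0,0,0,0,0.95,-1]]]' 60
python3 - <<'E'
from h import *
go(.495,-.2868,.034,-174.1);shot('scene','s7',(160,100,420,290),3)
E
```

```text
time_s: 17.25
tcp_pos: [0.5603, -0.1566, 0.1807]
eef_rot: [-180.0, 0.0, -79.9]
contact_force: [1.0, 0.2, -1.2]
gripper_width: 0.0257
gripper_force: 59.9
time_s: 18.05
tcp_pos: [0.5711, -0.217, 0.1803]
eef_rot: [-180.0, 0.0, -98.9]
contact_force: [0.3, 0.5, -0.6]
gripper_width: 0.0255
gripper_force: 59.9
time_s: 18.85
tcp_pos: [0.5711, -0.2169, 0.1804]
eef_rot: [-180.0, 0.0, -129.3]
contact_force: [0.1, -0.7, -0.5]
gripper_width: 0.0257
gripper_force: 59.9
time_s: 19.65
tcp_pos: [0.5711, -0.2169, 0.1804]
eef_rot: [180.0, 0.0, -159.7]
contact_force: [0.5, -0.7, -1.0]
gripper_width: 0.0258
gripper_force: 59.9
shift units [ 4.79 -1.96  7.31] turn units [0.   0.01 3.6 ] | now [ 0.5711 -0.2169  0.1804] [ 180.     0.  -159.7] t 19.6
```

View pics/s7.png

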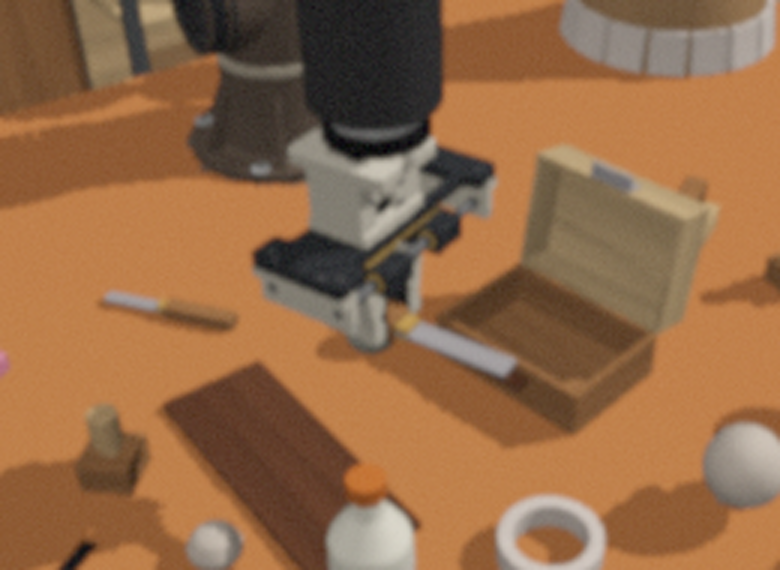

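Lid stands fully open at (620,240) and the knife is level. Putting the knife back.

```bash
python3 -m pendant '[[[0.8,-0.33,0,0,0,0,-1],[0.8,-0.33,0,0,0,0,-1],[0.8,-0.33,0,0,0,0,-1],[0.8,-0.33,0,0,0,0,-1],[0.8,-0.33,0,0,0,0,-1],[0.79,-0.31,0,0,0,0.9,-1],[0,0,0,0,0,0.9,-1],[0,0,0,0,0,0.9,-1]]]' 60
python3 -m pendant '[[[0,0,0.9,0,0,0.9,-1],[0,0,0.9,0,0,0,-1],[0,0,0.9,0,0,0,-1],[0,0,0.9,0,0,0,-1],[0,0,0.9,0,0,0,-1],[0,0,0.9,0,0,0,-1],[0,0,0.7,0,0,0,-1],[0,0,0,0,0,0,-1]]]' 60
python3 -c "
from h import *
go(.495,-.2868,.034,-174.1)"
```

```text
time_s: 20.5
tcp_pos: [0.4936, -0.2886, 0.1806]
eef_rot: [-180.0, 0.0, -170.6]
contact_force: [0.0, 0.9, -0.6]
gripper_width: 0.0256
gripper_force: 59.9
time_s: 21.3
tcp_pos: [0.4928, -0.2878, 0.0566]
eef_rot: [179.9, -0.2, -174.0]
contact_force: [-0.2, -0.2, -1.3]
gripper_width: 0.0256
gripper_force: 59.9
shift units [-0.12  0.04  1.13] turn units [ 0.02 -0.05  0.03] | now [ 0.4928 -0.2878  0.0566] [ 179.9   -0.2 -174. ] t 21.3
```

```bash
python3 -m pendant '[[[-0.1,0,0.3,0,0,0,-1],[0,0,0.3,0,0,0,-1],[0,0,0.25,0,0,0,-1],[0,0,0.15,0,0,0,-1],[0,0,0.1,0,0,0,-1],[0,0,0,0,0,0,-1],[0,0,0,0,0,0,-1],[0,0,0,0,0,0,-1]]]' 60
python3 -m pendant '[[[0,0,0,0,0,0,0.2],[0,0,0,0,0,0,0.2],[0,0,0,0,0,0,0.2],[0,0,0,0,0,0,0.2],[0,0,0,0,0,0,0.2],[0,0,-0.3,0,0,0,0.2],[0,0,-0.7,0,0,0,0.2],[0,0,-0.9,0,0,0,0.2]]]' 30
python3 -m pendant '[[[0,0,-0.9,0,0,0,0.2],[0,0,-0.9,0,0,0,0.2],[0,0,-0.9,0,0,0,0.2],[0,0,-0.9,0,0,0,0.2],[0,0,-0.9,0,0,0,0.2],[0.9,0,0,0,0,0,0.2],[0.9,0,0,0,0,0,0.2],[0.9,0,0,0,0,0,0.2]]]' 30
python3 - <<'E'
from h import *
c=shot('top')
P=cloud(c);m=(P[...,2]>0.012)&(P[...,2]<.075)&(c["depth"]>0); m[250:]=0; m[:130]=0;m[:,450:]=0; m[:,:200]=0
blobs(c,m);print('tops');blobs(c,m&(P[...,2]>0.058),.07,amin=8)
s=c["frame"][130:270,200:460];cv2.imwrite("pics/t2.png",cv2.resize(s,None,fx=3,fy=3,interpolation=cv2.INTER_CUBIC));
go(.43,-.4,.2,-174.1)
E
```

```text
time_s: 22.1
tcp_pos: [0.4969, -0.2872, 0.0366]
eef_rot: [-180.0, 0.0, -173.9]
contact_force: [0.4, 0.1, -1.0]
gripper_width: 0.0255
gripper_force: 59.9
time_s: 22.9
tcp_pos: [0.4963, -0.2871, 0.0745]
eef_rot: [180.0, -0.1, -173.9]
contact_force: [0.1, 0.1, -0.2]
gripper_width: 0.0524
gripper_force: 0.0
time_s: 23.7
tcp_pos: [0.4423, -0.2929, 0.1648]
eef_rot: [-180.0, 0.0, -173.9]
contact_force: [0.1, -1.1, -0.2]
gripper_width: 0.0526
gripper_force: 0.0
px [355.2 139.2] n 179 z50/90 0.023 0.028 rect [ 704.6 -169.4] [56.5 81.7] 0.5
px [396.  147.5] n 89 z50/90 0.048 0.071 rect [ 668.3 -300.2] [61.2 37. ] 64.9
px [290.9 190. ] n 697 z50/90 0.047 0.053 rect [529.    7.1] [172.7 117.6] 8.5
px [220.6 171.7] n 219 z50/90 0.031 0.069 rect [586.8 258.3] [50.1 46.3] 82.0
px [388.1 172.8] n 43 z50/90 0.018 0.022 rect [ 592.1 -274.5] [23.7 21.8] 17.8
px [419.6 179.9] n 63 z50/90 0.024 0.029 rect [ 571.5 -375.8] [39.  21.2] 79.1
px [230.2 210.5] n 433 z50/90 0.029 0.071 rect [464.1 224.7] [46.6 92.7] 27.0
tops
px [394.6 146.1] n 15 z50/90 0.067 0.074 rect [ 671.7 -289.2] [29.2  5.8] 39.2
px [217.7 169.7] n 54 z50/90 0.069 0.072 rect [593. 268.] [25.2 22.3] 45.9
px [282.1 167.4] n 9 z50/90 0.068 0.074 rect [600.9  64.2] [ 4.1 19.8] 22.3
px [227.6 209.5] n 121 z50/90 0.069 0.073 rect [467.2 233.1] [25.  47.8] 24.3
shift units [ 1.04 -5.28 -1.77] turn units [ 0.01 -0.01  0.03] | now [ 0.4395 -0.2928  0.1646] [ 180.   -0. -174.] t 23.8
```

View pics/t2.png

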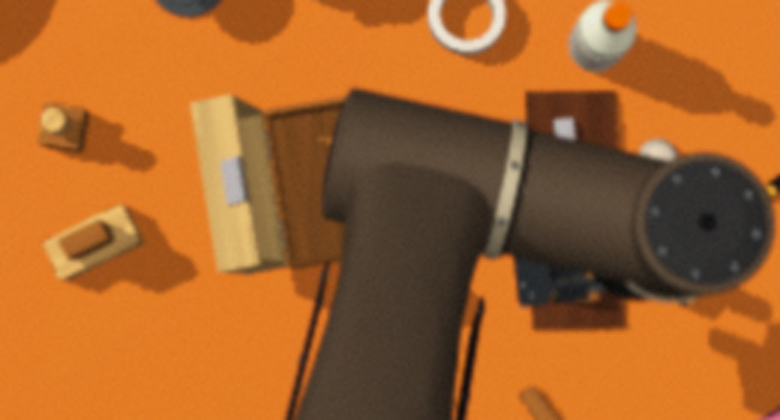

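Top crop: the tray is open, the lid back at (235,185), and the knife tip is back on the board at (565,128). The arm hides stamp B. I'll check stamp B with the scene camera.

```bash
cat >> h.py <<'E'
def top_of(c,xy,rad=.05,lo=.058,hi=.08):
    P=cloud(c);m=(c["depth"]>0)&(np.hypot(P[...,0]-xy[0],P[...,1]-xy[1])<rad)&(P[...,2]>lo)&(P[...,2]<hi)
    return P[m]
def base_of(c,xy,lo=.02,hi=.036,z=.03,rad=.045):
    P=cloud(c);m=(c["depth"]>0)&(np.hypot(P[...,0]-xy[0],P[...,1]-xy[1])<rad)&(P[...,2]>lo)&(P[...,2]<hi)
    blobs(c,m,z,40)
E
python3 - <<'E'
from h import *
c=dict(np.load("top0.npz"));d=dict(np.load("scene0.npz"));n=vision.capture("scene")
for nm,xy in(("B",(.432,-.4)),("A",(.592,.266)),("S",(.467,.232))):
    print(nm);base_of(c,xy)
    for e in(c,d,n):
        q=top_of(e,xy);print(len(q),q.mean(0).round(4),q.min(0).round(3),q.max(0).round(3))
E
```

```text
B
px [427.6 222.7] n 142 z50/90 0.029 0.034 rect [ 432.2 -403.2] [45.4 46.4] 44.4
59 [ 0.4329 -0.4032  0.0687] [ 0.423 -0.416  0.059] [ 0.445 -0.391  0.077]
95 [ 0.4375 -0.4088  0.0671] [ 0.419 -0.42   0.058] [ 0.448 -0.395  0.072]
95 [ 0.4374 -0.409   0.0671] [ 0.422 -0.421  0.058] [ 0.449 -0.396  0.073]
A
px [221.4 172.3] n 139 z50/90 0.029 0.032 rect [593.3 268.5] [48.2 47.1] 82.1
54 [0.5938 0.2686 0.0688] [0.582 0.257 0.06 ] [0.606 0.281 0.078]
52 [0.5969 0.2637 0.066 ] [0.582 0.254 0.058] [0.608 0.278 0.071]
52 [0.5968 0.2636 0.0658] [0.583 0.253 0.058] [0.607 0.278 0.07 ]
S
px [231.7 210.5] n 239 z50/90 0.027 0.032 rect [468.2 231.7] [46.4 89.3] 27.0
122 [0.4673 0.2334 0.0683] [0.448 0.209 0.059] [0.488 0.258 0.078]
88 [0.4734 0.2266 0.0664] [0.453 0.204 0.058] [0.491 0.256 0.071]
61 [0.4705 0.2334 0.0675] [0.453 0.211 0.059] [0.487 0.256 0.07 ]
```

```bash
python3 -m pendant '[[[0.13,-0.78,0,0,0,0,0.2],[0.13,-0.78,0,0,0,0,0.2],[0.13,-0.78,0,0,0,0,0.2],[0.13,-0.78,0,0,0,0,0.2],[0.13,-0.78,0,0,0,0,0.2],[0.13,-0.78,0,0,0,0,0.2],[0.14,-0.76,0,0,0,0,0.2],[0,0,0,0,0,-0.9,0.2]]]' 30
python3 -m pendant '[[[0,0,0,0,0,-0.96,0.2],[0,0,0.3,0,0,-0.96,0.2],[0,0,0.3,0,0,-0.96,0.2],[0,0,0.3,0,0,-0.96,0.2],[0,0,0.3,0,0,-0.96,0.2],[0,0,0.3,0,0,-0.96,0.2],[0,0,0.3,0,0,-0.96,0.2],[0,0,0.3,0,0,-0.96,0.2]]]' 30
python3 -m pendant '[[[0,0,0,0,0,-0.96,0.2],[0,0,0,0,0,0,0.2],[0,0,0,0,0,0,0.2],[0,0,0,0,0,0,0.2],[0,0,0,0,0,0,0.2],[0,0,0,0,0,0,0.2],[0,0,0,0,0,0,0.2],[0,0,0,0,0,0,0.2]]]' 30
python3 - <<'E'
from h import *
go(.4325,-.403,.064,-135.6)
q=top_of(vision.capture("scene"),(.4375,-.409));print(len(q),q.mean(0).round(4))
E
```

```text
time_s: 24.6
tcp_pos: [0.436, -0.4052, 0.164]
eef_rot: [-180.0, -0.0, -170.4]
contact_force: [-0.0, -0.2, -0.0]
gripper_width: 0.0527
gripper_force: 0.0
time_s: 25.4
tcp_pos: [0.4362, -0.4038, 0.122]
eef_rot: [180.0, -0.0, -139.5]
contact_force: [0.4, -0.1, -0.4]
gripper_width: 0.0524
gripper_force: 0.0
time_s: 26.2
tcp_pos: [0.4363, -0.403, 0.1224]
eef_rot: [-180.0, 0.0, -135.8]
contact_force: [-0.8, 0.4, -0.6]
gripper_width: 0.0521
gripper_force: 0.0
shift units [0.13 0.13 2.92] turn units [-0.    0.   -0.05] | now [ 0.4363 -0.403   0.1224] [-180.     0.  -135.8] t 26.2
83 [ 0.4383 -0.4084  0.0668]
```

```bash
python3 -m pendant '[[[0.13,0.13,0.5,0,0,0,0.2],[0,0,0.5,0,0,0,0.2],[0,0,0.5,0,0,0,0.2],[0,0,0.5,0,0,0,0.2],[0,0,0.5,0,0,0,0.2],[0,0,0.42,0,0,0,0.2],[0,0,0,0,0,0,0.2],[0,0,0,0,0,0,0]]]' 30
python3 -m pendant '[[[0,0,0,0,0,0,-1],[0,0,0,0,0,0,-1],[0,0,0,0,0,0,-1],[0,0,0,0,0,0,-1],[0,0,0,0,0,0,-1],[0,0,0,0,0,0,-1],[0,0,-0.4,0,0,0,-1],[0,0,-0.9,0,0,0,-1]]]' 30
python3 -m pendant '[[[0,0,-0.9,0,0,0,-1],[0,0,-0.9,0,0,0,-1],[0,0,-0.9,0,0,0,-1],[0,0,-0.9,0,0,0,-1],[0,0,-0.9,0,0,0,-1],[0,0,-0.9,0,0,0,-1],[0,0,0,0,0,-0.9,-1],[0,0,0,0,0,-0.9,-1]]]' 30
python3 -m pendant '[[[0,0,0,0,0,-0.95,-1],[0,0,0,0,0,-0.95,-1],[0,0,0,0,0,-0.95,-1],[0,0,0,0,0,-0.95,-1],[0,0,0,0,0,-0.95,-1],[0,0,0,0,0,-0.95,-1],[0,0,0,0,0,-0.95,-1],[0,0,0,0,0,-0.95,-1]]]' 30
python3 -c "
from h import *
go(.4822,-.0083,.2,-79.9)"
```

```text
time_s: 27.05
tcp_pos: [0.4327, -0.403, 0.0638]
eef_rot: [180.0, -0.0, -135.8]
contact_force: [0.3, 0.4, 0.4]
gripper_width: 0.0488
gripper_force: 0.0
time_s: 27.85
tcp_pos: [0.4313, -0.4022, 0.0889]
eef_rot: [179.8, -0.1, -135.8]
contact_force: [-0.1, -0.1, -0.8]
gripper_width: 0.0254
gripper_force: 30.0
time_s: 28.65
tcp_pos: [0.4325, -0.4029, 0.1989]
eef_rot: [-180.0, 0.0, -128.4]
contact_force: [-0.8, 0.1, -0.5]
gripper_width: 0.0254
gripper_force: 30.0
time_s: 29.45
tcp_pos: [0.4322, -0.4027, 0.1981]
eef_rot: [180.0, 0.0, -98.0]
contact_force: [0.2, -0.2, -1.4]
gripper_width: 0.0254
gripper_force: 30.0
shift units [-19.88   0.28  -0.09] turn units [ 0.01  0.01 -4.53] | now [ 0.4322 -0.4027  0.1981] [180.   0. -98.] t 29.4
```

```bash
python3 -m pendant '[[[-0.95,0.01,0,0,0,0,-1],[-0.95,0.01,0,0,0,0,-1],[-0.95,0.01,0,0,0,0,-1],[-0.95,0.01,0,0,0,0,-1],[-0.95,0.01,0,0,0,0,-1],[-0.95,0.01,0,0,0,0,-1],[-0.95,0.01,0,0,0,0,-1],[-0.95,0.01,0,0,0,0,-1]]]'
python3 -m pendant '[[[-0.95,0.01,0,0,0,0,-1],[-0.95,0.01,0,0,0,0,-1],[-0.95,0.01,0,0,0,0,-1],[-0.95,0.01,0,0,0,0,-1],[-0.95,0.01,0,0,0,0,-1],[-0.95,0.01,0,0,0,0,-1],[-0.95,0.01,0,0,0,0,-1],[-0.95,0.01,0,0,0,0,-1]]]'
python3 -m pendant '[[[-0.92,0.02,0,0,0,0,-1],[-0.92,0.02,0,0,0,0,-1],[-0.92,0.02,0,0,0,0,-1],[-0.92,0.02,0,0,0,0,-1],[-0.92,0.02,0,0,0,-0.9,-1],[0,0,0,0,0,-0.9,-1],[0,0,0,0,0,-0.9,-1],[0,0,0,0,0,-0.9,-1]]]'
python3 -m pendant '[[[0,0,0,0,0,-0.9,-1],[0,0,0,0,0,0,-1],[0,0,0,0,0,0,-1],[0,0,0,0,0,0,-1],[0,0,0,0,0,0,-1],[0,0,0,0,0,0,-1],[0,0,0,0,0,0,-1],[0,0,0,0,0,0,-1]]]'
python3 - <<'E'
from h import *
go(.4822,-.0083,.071,-79.9)
shot("scene","s8",(240,100,400,240),5)
E
```

```text
time_s: 30.25
tcp_pos: [0.4523, -0.2514, 0.1982]
eef_rot: [180.0, 0.0, -98.2]
contact_force: [0.2, -0.9, -1.3]
gripper_width: 0.0252
gripper_force: 30.0
time_s: 31.05
tcp_pos: [0.4723, -0.1009, 0.1982]
eef_rot: [180.0, 0.0, -98.2]
contact_force: [0.2, 0.1, -0.5]
gripper_width: 0.0257
gripper_force: 30.0
time_s: 31.85
tcp_pos: [0.4833, -0.0101, 0.1981]
eef_rot: [180.0, 0.0, -83.6]
contact_force: [0.3, -0.9, -0.7]
gripper_width: 0.0249
gripper_force: 30.0
time_s: 32.65
tcp_pos: [0.4838, -0.0103, 0.1979]
eef_rot: [180.0, -0.0, -80.2]
contact_force: [0.4, 0.2, -1.1]
gripper_width: 0.0257
gripper_force: 30.0
shift units [-0.11  0.06  6.35] turn units [ 0.   -0.   -0.07] | now [ 0.4838 -0.0103  0.1979] [180.   -0.  -80.2] t 32.6
```

View pics/s8.png

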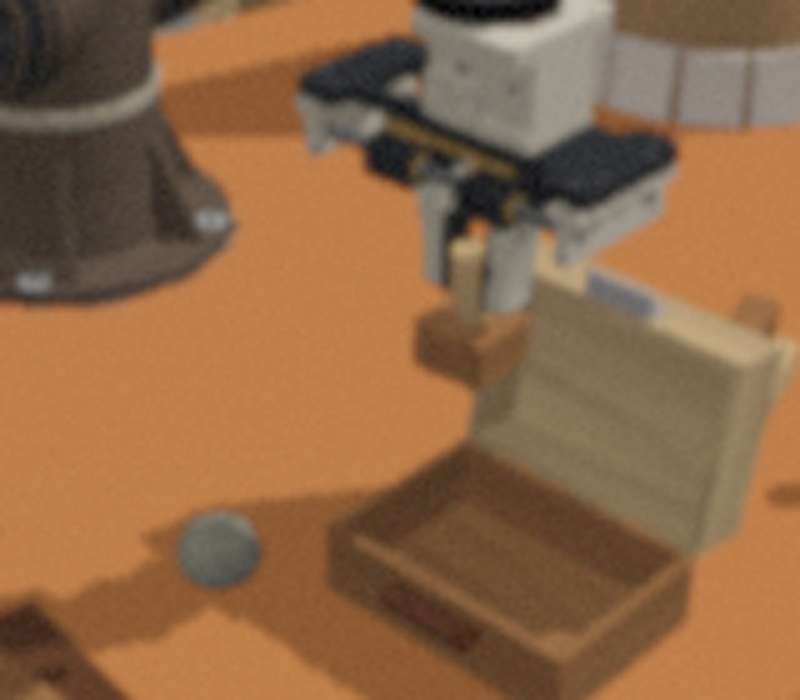

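Stamp B hangs upright at (470,340) next to the fully open lid. I'll check the tray corner by projection, then lower.

```bash
python3 - <<'E'
from h import *
c=vision.capture("scene");C=np.array([.5354,-.0221]);X=np.array([-.1754,.9845]);Y=np.array([-.9845,-.1754])
for a,b in((-59,-85),(-59,85),(59,-85)):
    w=C+a/1e3*X+b/1e3*Y;print(((proj(c,[*w,.046])-[240,100])*5).round(0))
E
python3 -m pendant '[[[-0.11,0.06,0.6,0,0,-0.07,-1],[0,0,0.8,0,0,0,-1],[0,0,0.8,0,0,0,-1],[0,0,0.8,0,0,0,-1],[0,0,0.8,0,0,0,-1],[0,0,0.8,0,0,0,-1],[0,0,0.4,0,0,0,-1],[0,0,0,0,0,0,-1]]]'
python3 -c "
from h import *
go(.4822,-.0083,.071,-79.9)"
```

```text
[562. 659.]
[326. 521.]
[696. 554.]
time_s: 33.55
tcp_pos: [0.4813, -0.0086, 0.0965]
eef_rot: [179.8, -0.0, -79.9]
contact_force: [-0.2, -0.3, -0.3]
gripper_width: 0.0251
gripper_force: 30.0
shift units [-0.01 -0.05  1.28] turn units [ 0.04 -0.01  0.  ] | now [ 0.4813 -0.0086  0.0965] [179.8  -0.  -79.9] t 33.5
```

```bash
python3 -m pendant '[[[0,0,0.3,0,0,0,-1],[0,0,0.3,0,0,0,-1],[0,0,0.3,0,0,0,-1],[0,0,0.2,0,0,0,-1],[0,0,0.15,0,0,0,-1],[0,0,0,0,0,0,-1],[0,0,0,0,0,0,-1],[0,0,0,0,0,0,-1]]]'
python3 -m pendant '[[[0,0,0,0,0,0,-0.15],[0,0,0,0,0,0,-0.15],[0,0,0,0,0,0,-0.15],[0,0,0,0,0,0,-0.15],[0,0,0,0,0,0,-0.15],[0,0,-0.3,0,0,0,-0.15],[0,0,-0.6,0,0,0,-0.15],[0,0,-0.9,0,0,0,-0.15]]]'
python3 -m pendant '[[[0,0,-0.9,0,0,0,-0.15],[0,0,-0.9,0,0,0,-0.15],[0,0,-0.9,0,0,0,-0.15],[0,0,-0.9,0,0,0,0.2],[0,0,-0.9,0,0,0,0.2],[0,0,-0.9,0,0,0,0.2],[0,0,-0.9,0,0,0,0.2],[0,0,-0.9,0,0,0,0.2]]]'
python3 - <<'E'
from h import *
go(.5935,.2685,.22,-98)
c=vision.capture("scene")
for xy in((.597,.264),(.4705,.2334),(.4822,-.0083)):
    q=top_of(c,xy,hi=.085,rad=.03);print(len(q),q.mean(0).round(4) if len(q) else 0)
E
```

```text
time_s: 34.35
tcp_pos: [0.4824, -0.0083, 0.0732]
eef_rot: [-180.0, 0.0, -79.9]
contact_force: [0.0, -0.2, -1.2]
gripper_width: 0.0249
gripper_force: 30.0
time_s: 35.15
tcp_pos: [0.4816, -0.0085, 0.109]
eef_rot: [179.9, -0.0, -79.9]
contact_force: [-0.2, -0.0, 0.5]
gripper_width: 0.037
gripper_force: 0.0
time_s: 35.95
tcp_pos: [0.482, -0.0084, 0.2542]
eef_rot: [-180.0, 0.0, -79.9]
contact_force: [0.5, -0.1, -1.0]
gripper_width: 0.0524
gripper_force: 0.0
shift units [-12.65  -7.92   1.71] turn units [-0.01  0.    4.53] | now [ 0.482  -0.0084  0.2542] [-180.     0.   -79.9] t 36.0
51 [0.5966 0.2634 0.0663]
61 [0.4707 0.2332 0.0677]
77 [ 0.4873 -0.0162  0.0701]
```

```bash
python3 -m pendant '[[[-0.8,-0.5,0,0,0,0,0.2],[-0.8,-0.5,0,0,0,0,0.2],[-0.8,-0.5,0,0,0,0,0.2],[-0.8,-0.5,0,0,0,0,0.2],[-0.8,-0.5,0,0,0,0,0.2],[-0.8,-0.5,0,0,0,0,0.2],[-0.8,-0.5,0,0,0,0,0.2],[-0.8,-0.5,0,0,0,0,0.2]]]'
python3 -m pendant '[[[-0.8,-0.5,0,0,0,0,0.2],[-0.8,-0.5,0,0,0,0,0.2],[-0.8,-0.5,0,0,0,0,0.2],[-0.8,-0.5,0,0,0,0,0.2],[-0.8,-0.5,0,0,0,0,0.2],[-0.8,-0.5,0,0,0,0,0.2],[-0.8,-0.5,0,0,0,0,0.2],[-0.65,-0.42,0.5,0,0,0,0.2]]]'
python3 -m pendant '[[[0,0,0.9,0,0,0.91,0.2],[0,0,0.9,0,0,0.91,0.2],[0,0,0.9,0,0,0.91,0.2],[0,0,0.9,0,0,0.9,0.2],[0,0,0.9,0,0,0.9,0.2],[0,0,0.6,0,0,0,0.2],[0,0,0,0,0,0,0.2],[0,0,0,0,0,0,0.2]]]'
python3 - <<'E'
from h import *
go(.5935,.2685,.064,-98)
q=top_of(vision.capture("scene"),(.597,.264),rad=.03);print(len(q),q.mean(0).round(4) if len(q) else 0)
E
```

```text
time_s: 36.8
tcp_pos: [0.5391, 0.1334, 0.2528]
eef_rot: [180.0, -0.0, -79.9]
contact_force: [1.0, -0.2, -0.3]
gripper_width: 0.0528
gripper_force: 0.0
time_s: 37.6
tcp_pos: [0.5951, 0.2705, 0.2439]
eef_rot: [-179.9, 0.1, -79.9]
contact_force: [-0.1, 0.0, 0.3]
gripper_width: 0.0528
gripper_force: 0.0
time_s: 38.4
tcp_pos: [0.5941, 0.2688, 0.141]
eef_rot: [-180.0, -0.0, -97.9]
contact_force: [-0.4, -0.3, -0.0]
gripper_width: 0.0526
gripper_force: 0.0
shift units [0.02 0.03 3.85] turn units [-0.   -0.    0.02] | now [0.5941 0.2688 0.141 ] [-180.    -0.   -97.9] t 38.4
52 [0.5967 0.264  0.0658]
```

```bash
python3 -m pendant '[[[0,0,0.7,0,0,0,0.2],[0,0,0.7,0,0,0,0.2],[0,0,0.7,0,0,0,0.2],[0,0,0.7,0,0,0,0.2],[0,0,0.5,0,0,0,0.2],[0,0,0.35,0,0,0,0.2],[0,0,0.2,0,0,0,0.2],[0,0,0,0,0,0,0]]]' 30
python3 -m pendant '[[[0,0,0,0,0,0,-1],[0,0,0,0,0,0,-1],[0,0,0,0,0,0,-1],[0,0,0,0,0,0,-1],[0,0,0,0,0,0,-1],[0,0,0,0,0,0,-1],[0,0,-0.4,0,0,0,-1],[0,0,-0.9,0,0,0,-1]]]' 30
python3 -m pendant '[[[0,0,-0.9,0,0,0,-1],[0,0,-0.9,0,0,0,-1],[0,0,-0.9,0,0,0,-1],[0,0,-0.9,0,0,0,-1],[0,0,-0.9,0,0,0,-1],[0,0,-0.9,0,0,0,-1],[0,0,-0.9,0,0,0,-1],[0,0,-0.9,0,0,0,-1]]]' 30
python3 -m pendant '[[[0,0,-0.9,0,0,0,-1],[0,0,-0.9,0,0,0,-1],[0,0,-0.3,0,0,0,-1],[0,0,0,0,0,0,-1],[0,0,0,0,0,0,-1],[0,0,0,0,0,0,-1],[0,0,0,0,0,0,-1],[0,0,0,0,0,0,-1]]]' 30
python3 -c "
from h import *
go(.5341,-.0488,.2,-79.9)"
```

```text
time_s: 39.25
tcp_pos: [0.5937, 0.2684, 0.0634]
eef_rot: [180.0, -0.0, -98.0]
contact_force: [0.1, 0.2, -0.1]
gripper_width: 0.0488
gripper_force: 0.0
time_s: 40.05
tcp_pos: [0.5926, 0.2677, 0.0887]
eef_rot: [179.8, -0.1, -98.0]
contact_force: [0.5, 0.2, -0.7]
gripper_width: 0.0254
gripper_force: 30.0
time_s: 40.85
tcp_pos: [0.5935, 0.2683, 0.2348]
eef_rot: [180.0, -0.0, -98.0]
contact_force: [0.9, -0.2, -0.4]
gripper_width: 0.0252
gripper_force: 30.0
time_s: 41.65
tcp_pos: [0.5937, 0.2684, 0.2753]
eef_rot: [180.0, -0.0, -98.0]
contact_force: [-0.3, -0.3, -0.5]
gripper_width: 0.0254
gripper_force: 30.0
shift units [16.12  0.73  3.78] turn units [ 0.01 -0.01 -4.53] | now [0.5937 0.2684 0.2753] [180.  -0. -98.] t 41.6
```

```bash
python3 -m pendant '[[[0.95,0.04,0,0,0,0,-1],[0.95,0.04,0,0,0,0,-1],[0.95,0.04,0,0,0,0,-1],[0.95,0.04,0,0,0,0,-1],[0.95,0.04,0,0,0,0,-1],[0.95,0.04,0,0,0,0,-1],[0.95,0.04,0,0,0,0,-1],[0.95,0.04,0,0,0,0,-1]]]'
python3 -m pendant '[[[0.95,0.04,0,0,0,0,-1],[0.95,0.04,0,0,0,0,-1],[0.95,0.04,0,0,0,0,-1],[0.95,0.04,0,0,0,0,-1],[0.95,0.04,0,0,0,0,-1],[0.95,0.04,0,0,0,0,-1],[0.95,0.04,0,0,0,0,-1],[0.95,0.04,0,0,0,0,-1]]]'
python3 -m pendant '[[[0.92,0.05,0,0,0,0,-1],[0,0,0,0,0,-0.91,-1],[0,0,0,0,0,-0.91,-1],[0,0,0.3,0,0,-0.91,-1],[0,0,0.8,0,0,-0.9,-1],[0,0,0.8,0,0,-0.9,-1],[0,0,0.8,0,0,0,-1],[0,0,0.6,0,0,0,-1]]]'
python3 -c "
from h import *
go(.5341,-.0488,.071,-79.9)"
```

```text
time_s: 42.45
tcp_pos: [0.5659, 0.1172, 0.2761]
eef_rot: [-180.0, 0.0, -98.0]
contact_force: [0.0, -0.3, -1.2]
gripper_width: 0.0251
gripper_force: 30.0
time_s: 43.25
tcp_pos: [0.5383, -0.0322, 0.276]
eef_rot: [-180.0, -0.0, -98.0]
contact_force: [0.4, -0.0, -0.7]
gripper_width: 0.025
gripper_force: 30.0
time_s: 44.05
tcp_pos: [0.5347, -0.0495, 0.2089]
eef_rot: [180.0, 0.0, -79.9]
contact_force: [0.4, -0.4, -1.5]
gripper_width: 0.0254
gripper_force: 30.0
shift units [-0.04  0.02  6.9 ] turn units [ 0.01  0.   -0.  ] | now [ 0.5347 -0.0495  0.2089] [180.    0.  -79.9] t 44.0
```

```bash
python3 -m pendant '[[[-0.04,0.02,0.8,0,0,0,-1],[0,0,0.8,0,0,0,-1],[0,0,0.8,0,0,0,-1],[0,0,0.8,0,0,0,-1],[0,0,0.8,0,0,0,-1],[0,0,0.6,0,0,0,-1],[0,0,0,0,0,0,-1],[0,0,0,0,0,0,-1]]]'
python3 -c "
from h import *
go(.5341,-.0488,.072,-79.9)"
```

```text
time_s: 44.85
tcp_pos: [0.5349, -0.0483, 0.1182]
eef_rot: [180.0, -0.0, -79.9]
contact_force: [0.1, 0.0, -0.4]
gripper_width: 0.0255
gripper_force: 30.0
shift units [0.02 0.04 2.31] turn units [ 0. -0.  0.] | now [ 0.5349 -0.0483  0.1182] [180.   -0.  -79.9] t 44.9
```

```bash
python3 -m pendant '[[[0.02,0.04,0.5,0,0,0,-1],[0,0,0.5,0,0,0,-1],[0,0,0.5,0,0,0,-1],[0,0,0.4,0,0,0,-1],[0,0,0.2,0,0,0,-1],[0,0,0.15,0,0,0,-1],[0,0,0,0,0,0,-1],[0,0,0,0,0,0,-1]]]'
python3 -m pendant '[[[0,0,0,0,0,0,-0.15],[0,0,0,0,0,0,-0.15],[0,0,0,0,0,0,-0.15],[0,0,0,0,0,0,-0.15],[0,0,0,0,0,0,-0.15],[0,0,-0.3,0,0,0,-0.15],[0,0,-0.6,0,0,0,-0.15],[0,0,-0.9,0,0,0,-0.15]]]'
python3 -m pendant '[[[0,0,-0.9,0,0,0,-0.15],[0,0,-0.9,0,0,0,-0.15],[0,0,-0.9,0,0,0,-0.15],[0,0,-0.9,0,0,0,0.2],[0,0,-0.9,0,0,0,0.2],[0,0,-0.9,0,0,0,0.2],[0,0,-0.9,0,0,0,0.2],[0,0,-0.9,0,0,0,0.2]]]'
python3 - <<'E'
from h import *
go(.4677,.2325,.22,-63)
c=vision.capture("scene")
for xy in((.4705,.2334),(.4867,-.0138),(.5385,-.054)):
    q=top_of(c,xy,hi=.085,rad=.03);print(len(q),q.mean(0).round(4) if len(q) else 0)
E
```

```text
time_s: 45.65
tcp_pos: [0.5341, -0.0486, 0.0731]
eef_rot: [-180.0, -0.0, -79.9]
contact_force: [0.5, 0.2, -0.7]
gripper_width: 0.0251
gripper_force: 30.0
time_s: 46.45
tcp_pos: [0.5335, -0.0487, 0.1095]
eef_rot: [179.9, -0.0, -79.9]
contact_force: [-0.2, -0.4, -0.5]
gripper_width: 0.0374
gripper_force: 0.0
time_s: 47.25
tcp_pos: [0.5338, -0.0487, 0.255]
eef_rot: [-179.9, 0.0, -79.9]
contact_force: [0.2, -0.9, 0.3]
gripper_width: 0.0521
gripper_force: 0.0
shift units [-14.42   0.79   1.75] turn units [-0.02 -0.   -4.22] | now [ 0.5338 -0.0487  0.255 ] [-179.9    0.   -79.9] t 47.2
60 [0.4704 0.234  0.0674]
77 [ 0.4872 -0.0158  0.07  ]
81 [ 0.5386 -0.0537  0.071 ]
```

```bash
python3 -m pendant '[[[-0.9,0.05,0,0,0,0,0.2],[-0.9,0.05,0,0,0,0,0.2],[-0.9,0.05,0,0,0,0,0.2],[-0.9,0.05,0,0,0,0,0.2],[-0.9,0.05,0,0,0,0,0.2],[-0.9,0.05,0,0,0,0,0.2],[-0.9,0.05,0,0,0,0,0.2],[-0.9,0.05,0,0,0,0,0.2]]]'
python3 -m pendant '[[[-0.9,0.05,0,0,0,0,0.2],[-0.9,0.05,0,0,0,0,0.2],[-0.9,0.05,0,0,0,0,0.2],[-0.9,0.05,0,0,0,0,0.2],[-0.9,0.05,0,0,0,0,0.2],[-0.9,0.05,0,0,0,0,0.2],[-0.9,0.05,0,0,0,0,0.2],[-0.9,0.05,0.5,0,0,0,0.2]]]'
python3 -m pendant '[[[0,0,0.9,0,0,-0.85,0.2],[0,0,0.9,0,0,-0.85,0.2],[0,0,0.9,0,0,-0.84,0.2],[0,0,0.9,0,0,-0.84,0.2],[0,0,0.9,0,0,-0.84,0.2],[0,0,0.6,0,0,0,0.2],[0,0,0,0,0,0,0.2],[0,0,0,0,0,0,0.2]]]'
python3 - <<'E'
from h import *
go(.4677,.2325,.064,-63)
q=top_of(vision.capture("scene"),(.4705,.234),rad=.04);print(len(q),q.mean(0).round(4) if len(q) else 0)
E
```

```text
time_s: 48.1
tcp_pos: [0.5005, 0.0924, 0.254]
eef_rot: [-179.9, 0.0, -79.9]
contact_force: [-0.1, -0.6, -0.4]
gripper_width: 0.0526
gripper_force: 0.0
time_s: 48.9
tcp_pos: [0.4681, 0.2332, 0.2451]
eef_rot: [-179.8, 0.1, -79.9]
contact_force: [0.9, -0.3, 0.5]
gripper_width: 0.0527
gripper_force: 0.0
time_s: 49.7
tcp_pos: [0.468, 0.2323, 0.1417]
eef_rot: [-180.0, -0.0, -63.1]
contact_force: [0.6, -0.3, -0.4]
gripper_width: 0.0523
gripper_force: 0.0
shift units [-0.01  0.01  3.88] turn units [-0.01 -0.   -0.02] | now [0.468  0.2323 0.1417] [-180.    -0.   -63.1] t 49.7
61 [0.4704 0.2337 0.0675]
```

```bash
python3 -m pendant '[[[0,0,0.7,0,0,0,0.2],[0,0,0.7,0,0,0,0.2],[0,0,0.7,0,0,0,0.2],[0,0,0.7,0,0,0,0.2],[0,0,0.5,0,0,0,0.2],[0,0,0.35,0,0,0,0.2],[0,0,0.2,0,0,0,0.2],[0,0,0,0,0,0,0]]]' 40
python3 -m pendant '[[[0,0,0,0,0,0,-1],[0,0,0,0,0,0,-1],[0,0,0,0,0,0,-1],[0,0,0,0,0,0,-1],[0,0,0,0,0,0,-1],[0,0,0,0,0,0,-1],[0,0,-0.4,0,0,0,-1],[0,0,-0.9,0,0,0,-1]]]' 40
python3 -m pendant '[[[0,0,-0.9,0,0,0,-1],[0,0,-0.9,0,0,0,-1],[0,0,-0.9,0,0,0,-1],[0,0,-0.9,0,0,0,-1],[0,0,-0.9,0,0,0,-1],[0,0,-0.9,0,0,0,-1],[0,0,-0.9,0,0,0,-1],[0,0,-0.9,0,0,0,-1]]]'
python3 -m pendant '[[[0,0,-0.9,0,0,0,-1],[0,0,-0.9,0,0,0,-1],[0,0,-0.3,0,0,0,-1],[0,0,0,0,0,0.85,-1],[0,0,0,0,0,0.85,-1],[0,0,0,0,0,0.85,-1],[0,0,0,0,0,0.85,-1],[0,0,0,0,0,0.82,-1]]]'
python3 -c "
from h import *
go(.5856,-.0132,.2,-79.9)"
```

```text
time_s: 50.55
tcp_pos: [0.4677, 0.2321, 0.0639]
eef_rot: [180.0, -0.0, -63.0]
contact_force: [-0.5, -0.0, 0.1]
gripper_width: 0.0488
gripper_force: 0.0
time_s: 51.35
tcp_pos: [0.4665, 0.231, 0.089]
eef_rot: [179.8, -0.1, -63.0]
contact_force: [0.4, 0.2, -1.4]
gripper_width: 0.0238
gripper_force: 39.9
time_s: 52.15
tcp_pos: [0.4671, 0.2317, 0.2348]
eef_rot: [179.9, 0.0, -63.0]
contact_force: [-0.3, 0.2, -1.6]
gripper_width: 0.0239
gripper_force: 39.9
time_s: 52.95
tcp_pos: [0.4671, 0.2317, 0.2752]
eef_rot: [179.9, -0.0, -80.1]
contact_force: [-0.1, -0.6, -1.8]
gripper_width: 0.0236
gripper_force: 39.9
shift units [13.08 -3.73  3.76] turn units [ 0.02 -0.01 -0.04] | now [0.4671 0.2317 0.2752] [179.9  -0.  -80.1] t 53.0
```

```bash
python3 -m pendant '[[[0.82,-0.23,0,0,0,0,-1],[0.82,-0.23,0,0,0,0,-1],[0.82,-0.23,0,0,0,0,-1],[0.82,-0.23,0,0,0,0,-1],[0.82,-0.23,0,0,0,0,-1],[0.82,-0.23,0,0,0,0,-1],[0.82,-0.23,0,0,0,0,-1],[0.82,-0.23,0,0,0,0,-1]]]'
python3 -m pendant '[[[0.82,-0.23,0,0,0,0,-1],[0.82,-0.23,0,0,0,0,-1],[0.82,-0.23,0,0,0,0,-1],[0.82,-0.23,0,0,0,0,-1],[0.82,-0.23,0,0,0,0,-1],[0.82,-0.24,0,0,0,0,-1],[0.82,-0.24,0,0,0,0,-1],[0.8,-0.24,0,0,0,0,-1]]]'
python3 -m pendant '[[[0,0,0.8,0,0,0,-1],[0,0,0.9,0,0,0,-1],[0,0,0.9,0,0,0,-1],[0,0,0.9,0,0,0,-1],[0,0,0.9,0,0,0,-1],[0,0,0.9,0,0,0,-1],[0,0,0.9,0,0,0,-1],[0,0,0,0,0,0,-1]]]'
python3 - <<'E'
from h import *
go(.5856,-.0132,.072,-79.9)
shot("scene","s9",(270,120,400,240),6)
E
```

```text
time_s: 53.75
tcp_pos: [0.5265, 0.1085, 0.2751]
eef_rot: [179.9, -0.0, -79.9]
contact_force: [-0.6, -0.6, -1.7]
gripper_width: 0.0239
gripper_force: 39.9
time_s: 54.55
tcp_pos: [0.5862, -0.0135, 0.275]
eef_rot: [179.9, 0.0, -79.9]
contact_force: [0.3, 0.7, -1.8]
gripper_width: 0.0237
gripper_force: 39.9
time_s: 55.35
tcp_pos: [0.5843, -0.0132, 0.1488]
eef_rot: [179.6, 0.0, -79.9]
contact_force: [-0.5, -0.7, -1.8]
gripper_width: 0.0237
gripper_force: 39.9
shift units [ 0.01 -0.09  3.84] turn units [ 0.09  0.   -0.01] | now [ 0.5843 -0.0132  0.1488] [179.6   0.  -79.9] t 55.4
```

View pics/s9.png

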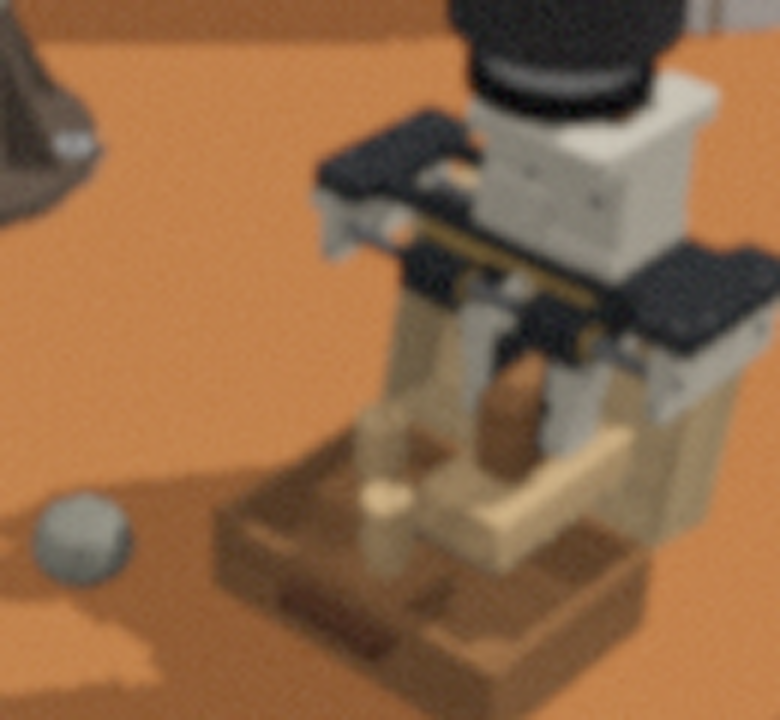

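Both stamps stand in the tray at about (385,530) and (385,430); the sander hangs above its slot. Lowering it.

```bash
python3 -m pendant '[[[0,0,0.6,0,0,0,-1],[0,0,0.6,0,0,0,-1],[0,0,0.6,0,0,0,-1],[0,0,0.6,0,0,0,-1],[0,0,0.2,0,0,0,-1],[0,0,0,0,0,0,-1],[0,0,0,0,0,0,-1],[0,0,0,0,0,0,-1]]]'
python3 -c "
from h import *
go(.5856,-.0132,.072,-79.9)"
```

```text
time_s: 56.2
tcp_pos: [0.5871, -0.0127, 0.1005]
eef_rot: [-179.9, -0.0, -79.9]
contact_force: [-0.2, 0.1, -1.5]
gripper_width: 0.0237
gripper_force: 39.9
shift units [0.01 0.08 1.42] turn units [-0.01 -0.    0.  ] | now [ 0.5871 -0.0127  0.1005] [-179.9   -0.   -79.9] t 56.2
```

```bash
python3 -m pendant '[[[0,0.04,0.35,0,0,0,-1],[0,0,0.35,0,0,0,-1],[0,0,0.3,0,0,0,-1],[0,0,0.2,0,0,0,-1],[0,0,0.15,0,0,0,-1],[0,0,0.05,0,0,0,-1],[0,0,0,0,0,0,-1],[0,0,0,0,0,0,-1]]]'
python3 -m pendant '[[[0,0,0,0,0,0,-0.18],[0,0,0,0,0,0,-0.18],[0,0,0,0,0,0,-0.18],[0,0,0,0,0,0,-0.18],[0,0,0,0,0,0,-0.18],[0,0,-0.3,0,0,0,-0.18],[0,0,-0.6,0,0,0,-0.18],[0,0,-0.9,0,0,0,-0.18]]]'
python3 -m pendant '[[[0,0,-0.9,0,0,0,-0.18],[0,0,-0.9,0,0,0,-0.18],[0,0,-0.9,0,0,0,-0.18],[0,0,-0.9,0,0,0,-0.5],[0,0,-0.9,0,0,0,-1],[0,0,-0.9,0,0,0,-1],[0,0,-0.9,0,0,0,-1],[0,0,-0.9,0,0,0,-1]]]'
python3 - <<'E'
from h import *
go(.50,.24,.25,-79.9)
c=shot("scene","s10",(270,120,400,240),6)
for xy in((.4867,-.0138),(.5385,-.054),(.5896,-.0185)):
    q=top_of(c,xy,hi=.085,rad=.03);print(len(q),q.mean(0).round(4) if len(q) else 0,q[:,2].max().round(4))
E
```

```text
time_s: 57.0
tcp_pos: [0.586, -0.0129, 0.0721]
eef_rot: [-180.0, -0.0, -79.9]
contact_force: [0.5, 0.0, -0.7]
gripper_width: 0.0236
gripper_force: 39.9
time_s: 57.8
tcp_pos: [0.5855, -0.0131, 0.1084]
eef_rot: [179.9, -0.0, -79.9]
contact_force: [1.3, -0.1, -0.0]
gripper_width: 0.036
gripper_force: 0.0
time_s: 58.6
tcp_pos: [0.5858, -0.013, 0.2541]
eef_rot: [-179.9, 0.0, -79.9]
contact_force: [-0.3, 0.4, -0.8]
gripper_width: 0.003
gripper_force: 0.0
shift units [-13.21   2.     0.2 ] turn units [-0.02  0.    0.  ] | now [ 0.5858 -0.013   0.2541] [-179.9    0.   -79.9] t 58.6
77 [ 0.4873 -0.016   0.0701] 0.0763
83 [ 0.5384 -0.0536  0.0704] 0.0772
177 [ 0.5906 -0.0182  0.0705] 0.077
```

View pics/s10.png

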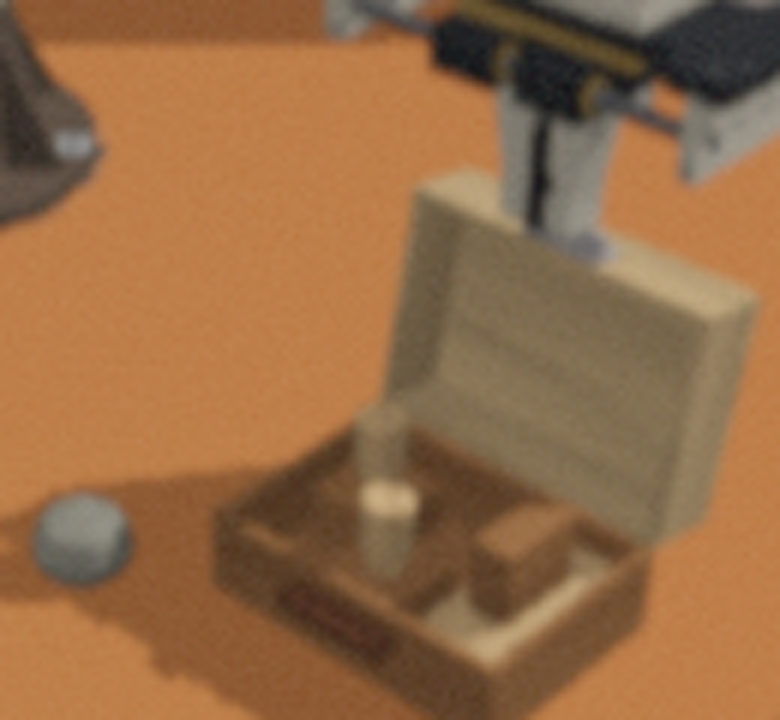

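Both stamps and the sander stand in the tray with their tops at about 76 mm, and the lid is fully open. I've now used all 14 pictures, so the rest goes by depth numbers. Moving behind the lid with fingers shut.

```bash
python3 -m pendant '[[[-0.92,0.28,0,0,0,0,-1],[-0.92,0.28,0,0,0,0,-1],[-0.92,0.28,0,0,0,0,-1],[-0.92,0.28,0,0,0,0,-1],[-0.92,0.28,0,0,0,0,-1],[-0.92,0.28,0,0,0,0,-1],[-0.92,0.28,0,0,0,0,-1],[-0.92,0.29,0,0,0,0,-1]]]' 30
python3 -m pendant '[[[-0.88,0.29,0,0,0,0,-1],[0,0,0.8,0,0,0,-1],[0,0,0.9,0,0,0,-1],[0,0,0.9,0,0,0,-1],[0,0,0.9,0,0,0,-1],[0,0,0.9,0,0,0,-1],[0,0,0.9,0,0,0,-1],[0,0,0,0,0,0,-1]]]' 30
python3 -m pendant '[[[0,0,0,0,0,0,-1],[0,0,0,0,0,0,-1],[0,0,0,0,0,0,-1],[0,0,0,0,0,0,-1],[0,0,0,0,0,0,-1],[0,0,0,0,0,0,-1],[0,0,0,0,0,0,-1],[0,0,0,0,0,0,-1]]]' 30
python3 - <<'E'
from h import *
go(.5065,.1403,.139,-79.9)
c=vision.capture("scene");P=cloud(c);C=np.array([.5354,-.0221]);X=np.array([-.1754,.9845]);Y=np.array([-.9845,-.1754])
q=P-np.array([*C,0]);a=q[...,:2]@X;b=q[...,:2]@Y;m=(abs(b)<.04)&(P[...,2]>.1)&(P[...,2]<.165)&(a>0)&(a<.2)&(c["depth"]>0)
for lo in np.arange(.1,.17,.01):
    k=m&(P[...,2]>=lo)&(P[...,2]<lo+.01)
    print(round(lo,2),k.sum(),np.percentile(a[k],[5,50,95]).round(3) if k.any() else "")
E
```

```text
time_s: 59.45
tcp_pos: [0.5153, 0.1247, 0.2531]
eef_rot: [-179.9, 0.0, -79.9]
contact_force: [-0.2, -0.0, 0.3]
gripper_width: 0.0003
gripper_force: 0.0
time_s: 60.25
tcp_pos: [0.5058, 0.1397, 0.1447]
eef_rot: [179.8, -0.1, -79.9]
contact_force: [0.2, -1.1, -0.6]
gripper_width: 0.0004
gripper_force: 0.0
time_s: 61.05
tcp_pos: [0.507, 0.1404, 0.1459]
eef_rot: [180.0, -0.0, -79.9]
contact_force: [-0.3, -0.7, 0.3]
gripper_width: 0.0006
gripper_force: 0.0
shift units [-0.    0.02  0.35] turn units [ 0. -0.  0.] | now [0.507  0.1404 0.1459] [180.   -0.  -79.9] t 61.0
0.1 79 [0.104 0.107 0.109]
0.11 73 [0.105 0.108 0.111]
0.12 82 [0.107 0.11  0.113]
0.13 49 [0.108 0.153 0.172]
0.14 44 [0.15  0.154 0.167]
0.15 166 [0.077 0.105 0.157]
0.16 59 [0.078 0.082 0.157]
0.17 0
```

```bash
python3 -m pendant '[[[0.3,0,0,0,0,0,-1],[0.3,0,0,0,0,0,-1],[0.3,0,0,0,0,0,-1],[0.3,0,0,0,0,0,-1],[0.3,0,0,0,0,0,-1],[0.3,0,0,0,0,0,-1],[0.2,0,0,0,0,0,-1],[0,0,0,0,0,0,-1]]]' 30
python3 -m pendant '[[[0.19,0,-0.09,0,0,0,-1],[0.19,0,-0.09,0,0,0,-1],[0.19,0,-0.09,0,0,0,-1],[0.19,0,-0.09,0,0,0,-1],[0.19,0,-0.09,0,0,0,-1],[0.19,0,-0.09,0,0,0,-1],[0.19,0,-0.09,0,0,0,-1],[0.19,0,-0.09,0,0,0,-1]]]'
python3 -m pendant '[[[0.21,0,-0.02,0,0,0,-1],[0.21,0,-0.02,0,0,0,-1],[0.21,0,-0.02,0,0,0,-1],[0.21,0,-0.02,0,0,0,-1],[0.21,0,-0.02,0,0,0,-1],[0.21,0,-0.02,0,0,0,-1],[0.21,0,-0.02,0,0,0,-1],[0.21,0,-0.02,0,0,0,-1]]]'
cat >> h.py <<'E'
def lid():
    s=r.get_state();C=np.array([.5354,-.0221]);X=np.array([-.1754,.9845]);Y=np.array([-.9845,-.1754])
    print("TCP case X,Y mm",((s["tcp_pos"][:2]-C)@X*1e3).round(1),((s["tcp_pos"][:2]-C)@Y*1e3).round(1),"z",s["tcp_pos"][2].round(4))
    for n in("scene","top"):
        c=vision.capture(n);P=cloud(c);q=P[...,:2]-C;a=q@X;b=q@Y
        m=(c["depth"]>0)&(abs(b)>.045)&(abs(b)<.08)&(P[...,2]<.19)&(P[...,2]>.05)
        print(n)
        for lo in np.arange(-.08,.14,.02):
            k=m&(a>=lo)&(a<lo+.02)
            if k.sum()>8: print("X%.2f"%(lo+.01),k.sum(),np.percentile(P[...,2][k],[10,50,90,98]).round(3))
E
python3 -c "
from h import *
lid()"
```

```text
time_s: 61.9
tcp_pos: [0.5144, 0.1007, 0.1462]
eef_rot: [-180.0, 0.0, -79.9]
contact_force: [0.1, 1.3, 0.4]
gripper_width: 0.001
gripper_force: 0.3
time_s: 62.7
tcp_pos: [0.5191, 0.0706, 0.1604]
eef_rot: [180.0, -0.0, -79.9]
contact_force: [-0.7, 3.4, -0.8]
gripper_width: 0.0005
gripper_force: 1.1
time_s: 63.5
tcp_pos: [0.5253, 0.0377, 0.1633]
eef_rot: [180.0, 0.0, -79.9]
contact_force: [0.6, 1.5, -0.4]
gripper_width: 0.0003
gripper_force: 1.0
TCP case X,Y mm 60.6 -0.5 z 0.1633
scene
X-0.03 55 [0.053 0.064 0.073 0.075]
X-0.01 114 [0.06  0.076 0.148 0.15 ]
X0.01 304 [0.065 0.151 0.159 0.161]
X0.03 168 [0.075 0.163 0.167 0.169]
X0.05 76 [0.051 0.057 0.087 0.096]
X0.07 108 [0.054 0.059 0.067 0.081]
X0.09 19 [0.064 0.066 0.069 0.07 ]
top
X-0.01 52 [0.072 0.077 0.146 0.149]
X0.01 146 [0.148 0.153 0.159 0.163]
X0.03 29 [0.16  0.162 0.166 0.167]
X0.05 13 [0.128 0.137 0.146 0.146]
X0.07 17 [0.101 0.114 0.124 0.128]
```

Lid is at about 60° and coming down. Continuing.

```bash
python3 -m pendant '[[[0.2,0,0.04,0,0,0,-1],[0.2,0,0.04,0,0,0,-1],[0.2,0,0.04,0,0,0,-1],[0.2,0,0.04,0,0,0,-1],[0.2,0,0.04,0,0,0,-1],[0.2,0,0.04,0,0,0,-1],[0.2,0,0.04,0,0,0,-1],[0.2,0,0.04,0,0,0,-1]]]'
python3 -m pendant '[[[0.18,0,0.12,0,0,0,-1],[0.18,0,0.12,0,0,0,-1],[0.18,0,0.12,0,0,0,-1],[0.18,0,0.12,0,0,0,-1],[0.18,0,0.12,0,0,0,-1],[0.18,0,0.12,0,0,0,-1],[0.18,0,0.12,0,0,0,-1],[0.18,0,0.12,0,0,0,-1]]]'
python3 -c "
from h import *
lid()"
```

```text
time_s: 64.4
tcp_pos: [0.5306, 0.0062, 0.1567]
eef_rot: [180.0, 0.0, -79.9]
contact_force: [-0.9, 1.3, 0.8]
gripper_width: 0.0004
gripper_force: 0.7
time_s: 65.2
tcp_pos: [0.5358, -0.0219, 0.1374]
eef_rot: [180.0, 0.0, -79.9]
contact_force: [0.0, 2.1, 1.2]
gripper_width: 0.0007
gripper_force: 0.6
TCP case X,Y mm 0.1 -0.4 z 0.1374
scene
X-0.05 339 [0.088 0.104 0.12  0.125]
X-0.03 87 [0.117 0.121 0.124 0.184]
X-0.01 80 [0.112 0.114 0.118 0.189]
X0.01 67 [0.104 0.107 0.11  0.183]
X0.03 59 [0.098 0.1   0.103 0.104]
X0.05 41 [0.091 0.094 0.096 0.097]
X0.07 21 [0.086 0.089 0.09  0.09 ]
top
X-0.05 46 [0.085 0.1   0.115 0.117]
X-0.03 13 [0.122 0.124 0.129 0.13 ]
X-0.01 21 [0.111 0.115 0.118 0.119]
X0.01 23 [0.103 0.108 0.112 0.113]
X0.03 9 [0.098 0.103 0.104 0.104]
X0.05 64 [0.089 0.094 0.099 0.102]
X0.07 47 [0.086 0.09  0.094 0.095]
```

```bash
python3 -m pendant '[[[0.15,0,0.12,0,0,0,-1],[0.15,0,0.17,0,0,0,-1],[0.15,0,0.17,0,0,0,-1],[0.15,0,0.17,0,0,0,-1],[0.15,0,0.17,0,0,0,-1],[0.1,0,0.17,0,0,0,-1],[0.1,0,0.17,0,0,0,-1],[0,0,0.1,0,0,0,-1]]]'
python3 -m pendant '[[[0,0,0.05,0,0,0,-1],[0,0,0.05,0,0,0,-1],[0,0,0,0,0,0,-1],[0,0,0,0,0,0,-1],[0,0,0,0,0,0,-1],[0,0,0,0,0,0,-1],[0,0,0,0,0,0,-1],[0,0,0,0,0,0,-1]]]'
python3 -c "
from h import *
lid()"
```

```text
time_s: 66.1
tcp_pos: [0.5392, -0.041, 0.1129]
eef_rot: [180.0, -0.0, -79.9]
contact_force: [-0.3, -1.7, 2.8]
gripper_width: 0.0003
gripper_force: 1.0
time_s: 66.9
tcp_pos: [0.5393, -0.0409, 0.1122]
eef_rot: [-180.0, -0.0, -79.9]
contact_force: [-3.3, -2.1, 10.7]
gripper_width: 0.0004
gripper_force: 5.1
TCP case X,Y mm -19.2 -0.5 z 0.1122
scene
X-0.07 218 [0.055 0.071 0.087 0.089]
X-0.05 241 [0.086 0.09  0.173 0.19 ]
X-0.03 127 [0.087 0.089 0.091 0.174]
X-0.01 122 [0.087 0.089 0.091 0.189]
X0.01 122 [0.088 0.089 0.17  0.173]
X0.03 59 [0.088 0.089 0.09  0.09 ]
X0.05 46 [0.087 0.088 0.09  0.09 ]
top
X-0.05 25 [0.089 0.169 0.175 0.176]
X-0.03 24 [0.088 0.091 0.096 0.146]
X-0.01 25 [0.086 0.089 0.093 0.096]
X0.01 24 [0.086 0.169 0.177 0.18 ]
X0.03 65 [0.086 0.089 0.093 0.094]
X0.05 71 [0.085 0.089 0.092 0.096]
```

Lid is flat at 89–90 mm. One firm press nearer the front, then retreat and verify.

```bash
python3 -m pendant '[[[0,0,-0.4,0,0,0,-1],[0.4,0,0,0,0,0,-1],[0.4,0,0,0,0,0,-1],[0.45,0,0,0,0,0,-1],[0,0,0.2,0,0,0,-1],[0,0,0.15,0,0,0,-1],[0,0,0.1,0,0,0,-1],[0,0,0,0,0,0,-1]]]'
python3 -m pendant '[[[0,0,0,0,0,0,-1],[0,0,-0.4,0,0,0,-1],[0,0,-0.9,0,0,0,-1],[0,0,-0.9,0,0,0,-1],[0,0,-0.9,0,0,0,-1],[0,0,-0.9,0,0,0,-1],[0,0,-0.9,0,0,0,-1],[0,0,-0.9,0,0,0,-1]]]'
python3 -m pendant '[[[-0.9,-0.9,0,0,0,0,-1],[-0.9,-0.9,0,0,0,0,-1],[-0.9,-0.9,0,0,0,0,-1],[-0.9,-0.9,0,0,0,0,-1],[-0.9,-0.9,0,0,0,0,-1],[-0.9,-0.9,0,0,0,0,-1],[-0.9,-0.9,0,0,0,0,-1],[-0.9,-0.9,0,0,0,0,-1]]]'
python3 -m pendant '[[[-0.9,0,0,0,0,0,-1],[-0.9,0,0,0,0,0,-1],[-0.9,0,0,0,0,0,-1],[-0.9,0,0,0,0,0,-1],[0,0,0,0,0,0,-1],[0,0,0,0,0,0,-1],[0,0,0,0,0,0,-1],[0,0,0,0,0,0,-1]]]'
python3 - <<'E'
from h import *
lid()
c=vision.capture("top");P=cloud(c);hsv=cv2.cvtColor(c["frame"],cv2.COLOR_BGR2HSV)
box=np.zeros((400,640),bool);box[160:240,376:406]=1
print("blade");blobs(c,box&(hsv[...,1]<70)&(hsv[...,2]>110),.018);print("handle");blobs(c,box&(hsv[...,1]>100)&(hsv[...,2]>115)&(P[...,2]>.012),.026)
m=(P[...,2]>0.012)&(P[...,2]<.16)&(c["depth"]>0); m[250:]=0; m[:,450:]=0; m[:100]=0;m[:,:200]=0
blobs(c,m)
E
```

```text
time_s: 67.8
tcp_pos: [0.5435, -0.0657, 0.1121]
eef_rot: [180.0, -0.1, -79.8]
contact_force: [-8.1, -2.3, 22.7]
gripper_width: 0.0002
gripper_force: 11.0
time_s: 68.6
tcp_pos: [0.5434, -0.065, 0.2265]
eef_rot: [180.0, 0.0, -79.9]
contact_force: [0.5, 0.2, 0.6]
gripper_width: 0.0004
gripper_force: 0.0
time_s: 69.4
tcp_pos: [0.6606, 0.1038, 0.2247]
eef_rot: [179.9, -0.0, -79.9]
contact_force: [-0.4, -0.3, -0.1]
gripper_width: 0.0002
gripper_force: 0.0
time_s: 70.2
tcp_pos: [0.6475, 0.1722, 0.2263]
eef_rot: [-180.0, 0.0, -79.9]
contact_force: [-0.2, -0.1, 0.2]
gripper_width: 0.0002
gripper_force: 0.0
TCP case X,Y mm 171.6 -144.4 z 0.2263
scene
X-0.07 217 [0.055 0.071 0.087 0.089]
X-0.05 139 [0.084 0.089 0.09  0.091]
X-0.03 118 [0.088 0.089 0.09  0.091]
X-0.01 111 [0.087 0.089 0.09  0.091]
X0.01 108 [0.087 0.089 0.09  0.091]
X0.03 112 [0.087 0.089 0.09  0.091]
X0.05 85 [0.087 0.089 0.09  0.091]
top
X-0.05 140 [0.085 0.088 0.093 0.094]
X-0.03 147 [0.086 0.09  0.094 0.095]
X-0.01 146 [0.085 0.089 0.093 0.096]
X0.01 146 [0.085 0.089 0.093 0.095]
X0.03 149 [0.085 0.089 0.093 0.095]
X0.05 139
[... 217 characters left out ...]
n 105 z50/90 0.057 0.104 rect [ 780.9 -449.5] [19.2 68.5] 88.0
px [260.4 117.8] n 562 z50/90 0.060 0.063 rect [763.1 136.4] [86.1 84.4] 22.4
px [306.6 116.2] n 384 z50/90 0.069 0.080 rect [763.7 -10.1] [66.3 72.4] 44.7
px [355.2 134.2] n 277 z50/90 0.023 0.027 rect [ 718.  -169.4] [81.6 83.5] 90.0
px [400.5 141.2] n 386 z50/90 0.100 0.148 rect [ 670.8 -296. ] [57.3 76.5] 45.1
px [310.1 188.3] n 2225 z50/90 0.089 0.093 rect [534.2 -28.6] [174.4 129.7] 10.1
px [391.6 202.1] n 476 z50/90 0.023 0.029 rect [ 505.  -282.9] [198.5  33. ] 8.7
px [418.9 182.3] n 117 z50/90 0.022 0.029 rect [ 562.7 -373.8] [37.6 39.8] 26.6
px [345.  228.7] n 181 z50/90 0.027 0.032 rect [ 411.2 -134.2] [47.1 45. ] 45.2
```

The lid is shut, the knife lies flat on its board, and nothing else has moved. Handing in.

```bash
python3 -c "
from plant import r
print(r.close_job())"
```

```text
the job is handed in; nothing more can be done
None
```

I levered the case open with the palette knife and laid the knife back flat on its board, then packed both stamps and the sanding block upright (no bottles were on the table), shut the lid fully, and handed the job in at about 70 s; the hand-in returned no verdict.

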